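Time and pin a sprung timing pulley

TASK

Turn the timing pulley by its rim, not by its hub, until the white mark on the hub faces the red pointer, and let go so that it stays there. Then take the red-headed locking pin from the rack and push it gently, without forcing it, through the hub's hole fully home in the bore below, pressing the stiff plunger there down to its stop, and leave it there. Leave the other pins and everything else on the bench alone.

Things in the scene. Friction and masses are not known exactly. Their poses are not given: they have to be found in the camera images.
- stand: cast aluminium block fixed to the bench, 190 x 170 x 53 mm, on a steel foot 210 x 190 x 8 mm (within the 53); 6 mm bolt heads at its corners. Origin: centre of the underside. The pulley turns on its middle; its x axis points from the pulley axis to the red pointer.
- pointer_tip (a point): tip of the red pointer, 54 mm from the pulley axis along the stand's x axis, 102.5 mm above the bench. The pointer is a red cone, 97 to 108 mm above the bench, that reaches inward over the rim from an upright 10 mm post standing 86 mm from the axis.
- pulley_axis (a point): point on the upright pulley axis level with the rim's top, 96 mm above the bench.
- rim: the pulley's rim: an upright aluminium ring with dark teeth, outer diameter 136 mm, wall 12 mm thick (56 to 68 mm from the axis), 64 to 96 mm above the bench; inside it is free room above the hub. A soft rubber ring joins it to the hub: turned by the rim, the hub lags 0.1 to 0.15 rad behind; let go, the rim springs back to the hub. Turning takes about 7 N along the rim. Origin on the axis, at its lower edge.
- hub (a joint): turn of the hub about the vertical (rad, anticlockwise seen from above is positive), 0 when the white mark faces the red pointer; at the start -1.25 to -0.45. The hub turns stiffly, with steady friction, and stays where it is left. It tells the hub, not the rim.
- hub_web: the dark hub inside the rim: a centre boss (28 mm diameter, top 74 mm above the bench) and four spokes 8 mm thick (top 64 mm above the bench), with the mark and the hole. Not to be pushed or gripped. Origin on the axis, 56 mm above the bench; x points along the white mark.
- mark (a point): middle of the white line, 30 x 5 mm, along one spoke of the dark hub, 39 mm from the pulley axis, 64 mm above the bench.
- hub_hole (a point): centre of the round hole, 11 mm diameter, right through the hub's widest spoke, opposite the white mark, 36 mm from the pulley axis; the point is in the spoke's top face, 64 mm above the bench.
- bore (a point): centre of the mouth of the bore in the stand, 11 mm diameter, 53 mm above the bench, 36 mm from the pulley axis on the side away from the pointer; below hub_hole when the mark faces the pointer (3 mm under the spoke). In it a stiff brass plunger stands 6 to 22 mm below the mouth; pressed with about 8 N it goes down 10 mm, stays down, and meets a firm stop: fully home.
- rack: black block 60 x 160 x 45 mm, fixed to the bench, origin at the centre of its underside; three upright holes, 12 mm diameter and 35 mm deep, 50 mm apart along its y axis, each with a pin standing loosely in it.
- pin_head (a point): centre of the red cylindrical head of the locking pin: head 22 mm diameter, 24 mm high, on a steel shaft 10 mm diameter and 88 mm long with a 1 mm chamfer at its lower end. The point is 100 mm above the lower end, 12 mm below the top; 110 mm above the bench in the rack, 121 to 137 mm when fully home. 65 to 120 g.
- pin_tip (a point): centre of the lower end of the red-headed pin; z along the pin towards its head. How deep the plunger and its stop sit differs each time and cannot be seen: feel for the stop, and never press the pin with more than 25 N.
- pin_b_head (a point): centre of the blue head of another pin of the same shape; stays in the rack.
- pin_k_head (a point): centre of the yellow head of another pin of the same shape; stays in the rack.
- wrench: steel wrench 190 mm long lying on the bench, origin under its middle; leave alone.
- driver: blue-handled screwdriver 200 mm long lying on the bench; leave alone.
- can: spray can, 64 mm diameter, 170 mm high, standing; leave alone.
- socket: steel socket, 30 mm diameter, 50 mm high, standing; leave alone.
- bearing: steel bearing ring, 52 mm diameter, 15 mm high, lying flat; leave alone.

How it is judged:
By the outcome, as a careful person would: the job done as asked, in the order asked, and still so for the second after the job is handed in, with the robot touching nothing.
It also fails if it takes over 58 s, if anything falls off the work surface, if the arm or the gripper's body presses on something with over 40 N, if the wrist force passes 120 N, or if a joint passes its speed limit or range.

ROBOT

A 7-joint arm with a two-finger parallel gripper is mounted at the origin on the work surface. World frame = base frame: x ahead of the robot, y to its left, z up, the work surface at z = 0. Lengths are in m, angles in rad, forces in N, time in s.
With the tool pointing down it reaches from about 0.4 to 0.875 m from the base axis. Payload 19.3 kg.
Tool frame: the origin (TCP) lies at the very end of the fingers, on their centre line; the grasp point (between the pads) lies 19 mm behind it; z points along the fingers, x is the direction in which the jaws open and shut, and the axes are right-handed (so a half turn about z gives the same grasp; the last joint's range is limited). The gripper opens to 85 mm and grips with 20 to 120 N. Pads are 22 mm wide; open, the fingers measure 114 mm over their backs; the gripper's body (76 mm by 85 mm) begins 54 mm behind the grasp point. The pads swing forward as they close: fully open they stand 13 mm farther back than shut.
Start: joints at [-1.25, 0.521, -0.036, 1.599, 0.021, 1.021, -0.113], TCP at [0.238, 0.578, 0.231] pointing down, gripper open.
Joint ranges: [-2.91, 2.91], [-0.3, 2.13], [-1.5, 1.42], [0.17, 2.43], [-1.26, 4.41], [0.16, 1.93], [-2.52, 2.52]. Speed limits (rad/s): [1.89, 1.89, 2.39, 2.39, 3.01, 3.01, 3.01].

INTERFACE

Orientations are given as [roll, pitch, yaw] about the fixed x, y, z axes, in that order (R = Rz(yaw) Ry(pitch) Rx(roll)).
In Python, from workcell import bot gives the robot as it stands.
- The arm moves only by the tool jog_arm, never from a script. Its argument "increments" is a list of rows, each an object of numbers: "wx", "wy", "wz": the turn, a rotation vector about the tool's x, y, z in degrees; "x", "y", "z": the shift along the tool's x, y, z in cm; "claw": the opening in per cent of the stroke, from 0 (shut) to 100 (fully open). A call has 1 to 10 rows; each row is the pose to reach, as a shift and turn from the pose measured when the call began, along the tool's axes at that moment; what a row does not reach only later rows make up. A row lasts 1/8 s, in which the tool goes at most 62.5 mm and 10.7 degrees, less where a joint would pass 70% of its speed; a pose out of reach is approached as far as the arm can. A call with a gripper value outside its range is refused whole. The fingers move at their own pace and stop on an object; "squeeze" is the grip in N (left out, the last holds). Time passes only in rows, so rows that repeat a pose let the fingers close. It gives the time, the measured TCP pose, the force and the opening at its end, in the units of the state.
- bot.observe(): the state, without advancing time (a new reading comes with each control period).
- bot.grab_frame(name): name is "side" or "top"; returns a dict with "pixels" (480x640x3 uint8, red, green, blue), "fov_y" (degrees; the focal length in pixels is half the picture's height over the tangent of half this angle, whatever the lens; pixels are square), "cx", "cy" (the principal point, pixels), "origin" and "orientation" of the camera in the world. Camera axes: x right, y down, z forward; pixel columns grow to the right and rows downward; lengths in m; the calibration is good to about 2 mm. A picture is of the moment at which its call begins. There is no depth.
- bot.job_done(): hands the job in, once; it reports no verdict.
The state is a dict: "clock": time; "qpos": joint angles; "qd": joint speeds; "joint_efforts": joint torques, N m; "position": TCP position; "tool_rot": TCP orientation; "force": force on the tool from outside, world axes, zero at the start; "moment": the same for the moment, N m; "grip_width": finger opening in m.
Only numpy, scipy, OpenCV 4.12 (cv2) and the standard library are available. Lean on these libraries where they do the work, as an engineer would, in place of code of your own. Each camera call takes 0.05 s, during which the arm holds its last target.

## Working session

There is one attempt and no reset: what is moved stays moved. The work goes in short steps, Python scripts to look and compute and a tool call to move; the robot and the scene stay as the last step left them, time stands still between calls to the robot, and variables do not carry over. Pictures are saved under pics/ and viewed, and the job is handed in when it is done.

Besides the shell and the picture viewer there is one more tool, called as name(argument=value, ...), one argument or row to a line, values as JSON. jog_arm: Moves the arm, as the interface text tells. Its arguments: {"type":"object","properties":{"increments":{"type":"array","items":{"type":"object","properties":{"wx":{"type":"number"},"wy":{"type":"number"},"wz":{"type":"number"},"x":{"type":"number"},"y":{"type":"number"},"z":{"type":"number"},"claw":{"type":"number"}}}},"squeeze":{"type":"number"}},"required":["increments"]}

```bash
ls; mkdir -p pics; python3 - <<'E'
from workcell import bot
import cv2,pickle
s=bot.observe();print(s)
for n in("side","top"):
    f=bot.grab_frame(n);cv2.imwrite(f"pics/{n}0.png",f["pixels"][:,:,::-1]);pickle.dump(f,open(f"{n}0.pkl","wb"))
    print(n,{k:v for k,v in f.items() if k!="pixels"})
E
```

```text
pics
{'clock': 0.0, 'qpos': array([-1.25017459,  0.52205526, -0.03632315,  1.59997645,  0.02119657,
        1.02111118, -0.11282731]), 'qd': array([ 0.00099693,  0.00012166, -0.0008041 , -0.00101163,  0.00058743,
       -0.00063791,  0.00118186]), 'joint_efforts': array([ 1.41089269e-03, -9.27084875e+01,  1.98067345e+00, -3.69933164e+01,
        1.79343391e-02,  8.16857500e-03,  1.54408531e-05]), 'position': array([0.2380018 , 0.57755227, 0.23071138]), 'tool_rot': array([3.14151046e+00, 1.16246943e-03, 1.17993120e+00]), 'force': array([-0.44493041, -0.582057  , -0.7603904 ]), 'moment': array([-0.0122457 , -0.00978243, -0.07346299]), 'grip_width': 0.08507091458469603}
side {'fov_y': 52.725761527045535, 'cx': 317.00128384296636, 'cy': 235.60009644371556, 'origin': array([0.54602097, 0.75993612, 0.68165168]), 'orientation': array([-2.19610881,  0.01605727, -3.03724009])}
top {'fov_y': 47.801260211808135, 'cx': 319.179394743807, 'cy': 241.80976098496473, 'origin': array([ 0.51764251, -0.05474872,  1.22096144]), 'orientation': array([-3.04359237,  0.01678517, -1.57793742])}
```

View pics/side0.png

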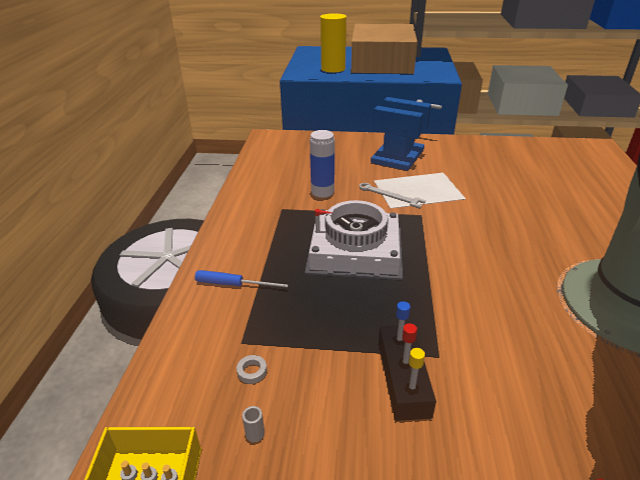

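View pics/top0.png

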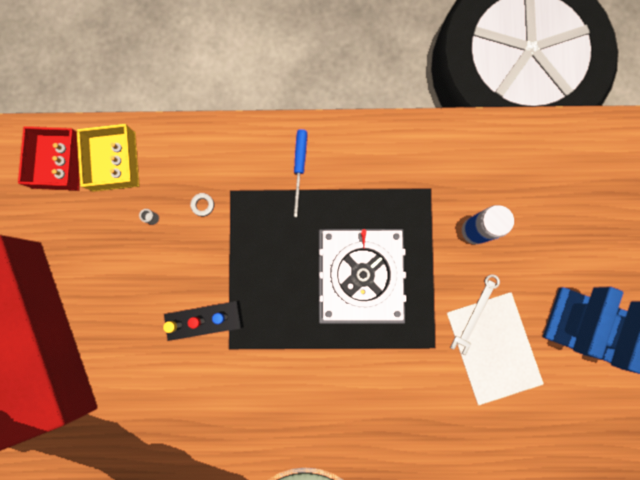

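```bash
cat > h.py <<'E'
import numpy as np,cv2,pickle
from scipy.spatial.transform import Rotation as Ro
def load(n): return pickle.load(open(n,"rb"))
def K(f):
    h,w=f["pixels"].shape[:2];F=h/2/np.tan(np.radians(f["fov_y"])/2);return F
def ray(f,u,v):
    d=np.array([(u-f["cx"])/K(f),(v-f["cy"])/K(f),1.]);return np.array(f["origin"]),Ro.from_euler("xyz",f["orientation"]).as_matrix()@d
def onz(f,u,v,z):
    o,d=ray(f,u,v);return o+d*(z-o[2])/d[2]
def proj(f,p):
    q=Ro.from_euler("xyz",f["orientation"]).as_matrix().T@(np.asarray(p)-f["origin"]);return np.array([q[0]/q[2]*K(f)+f["cx"],q[1]/q[2]*K(f)+f["cy"]])
def tri(f,a,g,b):
    o1,d1=ray(f,*a);o2,d2=ray(g,*b);d1/=np.linalg.norm(d1);d2/=np.linalg.norm(d2)
    t=np.linalg.lstsq(np.c_[d1,-d2],o2-o1,rcond=None)[0]
    p,q=o1+d1*t[0],o2+d2*t[1];return (p+q)/2,np.linalg.norm(p-q)
def grab(n,tag):
    from workcell import bot
    f=bot.grab_frame(n);pickle.dump(f,open(f"{n}{tag}.pkl","wb"));return f
def crop(f,u0,v0,u1,v1,s,name):
    cv2.imwrite("pics/"+name,cv2.resize(f["pixels"][v0:v1,u0:u1,::-1],None,fx=s,fy=s,interpolation=cv2.INTER_NEAREST))
def red(f): 
    p=f["pixels"].astype(int);return ((p[...,0]>110)&(p[...,1]<60)&(p[...,2]<60)).astype(np.uint8)
E
python3 - <<'E'
from h import *
t=load("top0.pkl");s=load("side0.pkl")
crop(t,310,220,415,330,5,"t0c.png");crop(s,295,190,415,290,6,"s0c.png");crop(t,150,285,250,350,6,"t0r.png")
for n,f in(("t",t),("s",s)):
    k,l,st,c=cv2.connectedComponentsWithStats(red(f))
    for i in range(1,k):
        if st[i,4]>8: print(n,st[i],c[i])
E
```

```text
t [  19  127   57   60 1789] [ 47.36053661 158.16545556]
t [ 70 173   9  18  36] [ 76.19444444 184.86111111]
t [ 32 188  17   1  17] [ 40. 188.]
t [ 52 189  16   1  16] [ 59.5 189. ]
t [   0  235   64  197 6267] [ 22.13738631 360.29216531]
t [362 234   2   8  10] [362.7 237.1]
t [187 317  13  12  97] [192.43298969 322.45360825]
s [315 209  16   7  49] [319.91836735 211.7755102 ]
s [403 323  14  20 193] [409.85492228 331.70984456]
```

View pics/t0c.png

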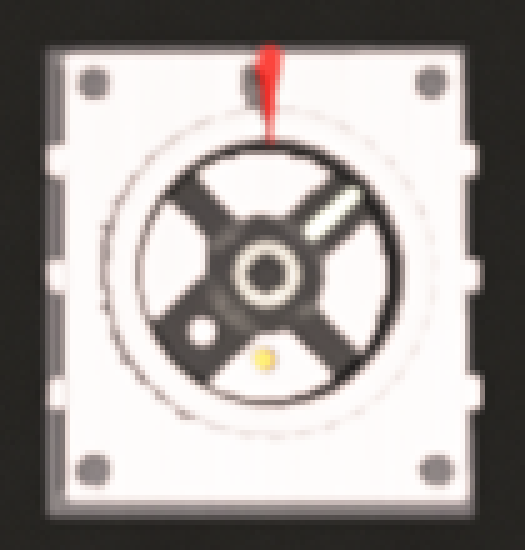

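View pics/s0c.png

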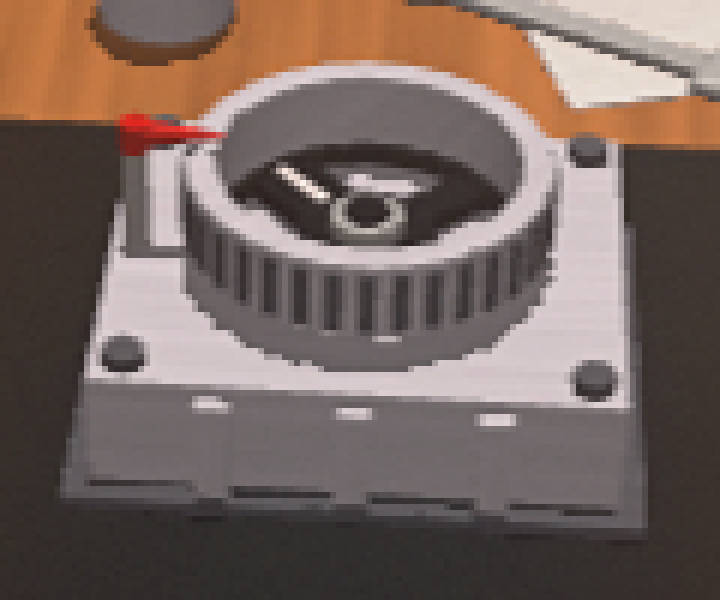

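View pics/t0r.png

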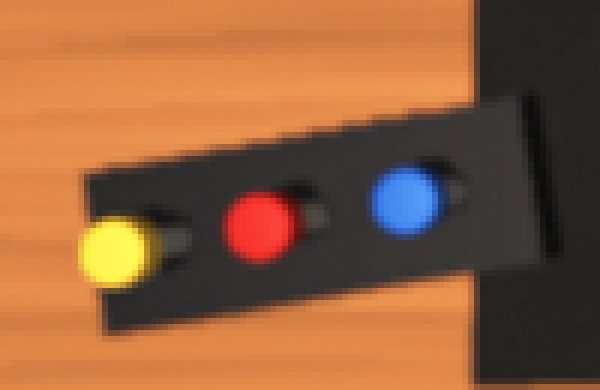

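```bash
python3 - <<'E'
from h import *
t=load("top0.pkl");s=load("side0.pkl")
c=lambda x,y:(310+(x+.5)/5-.5,220+(y+.5)/5-.5)
P={}
for n,x,y,z in [("boss",266,273,.074),("tip",270,142,.1025),("mark",332,212,.064),("hole",202,331,.064),("bore",264,358,.050),("b1",94,83,.057),("b2",432,83,.057),("b3",94,470,.057),("b4",437,470,.057)]:
    P[n]=onz(t,*c(x,y),z);print(n,P[n].round(4))
print("boltmean",sum(P[k] for k in("b1","b2","b3","b4"))/4)
d=(P["b1"]+P["b2"]-P["b3"]-P["b4"]);print("yaw bolts x",np.degrees(np.arctan2(d[1],d[0])))
e=(P["b1"]+P["b3"]-P["b2"]-P["b4"]);print("yaw bolts y",np.degrees(np.arctan2(e[1],e[0]))-90)
for n in("tip","mark","hole"):
    d=P[n]-P["boss"];print(n,np.linalg.norm(d[:2]),np.degrees(np.arctan2(d[1],d[0])))
d=P["mark"]-P["hole"];print("mh",np.degrees(np.arctan2(d[1],d[0])),np.linalg.norm(d[:2]))
# side: boss crop (368,213)/6 ; tip (225,134)
cs=lambda x,y:(295+(x+.5)/6-.5,190+(y+.5)/6-.5)
print("side boss",onz(s,*cs(368,212),.074),"tip",onz(s,*cs(225,134),.1025))
print(tri(t,c(270,142),s,cs(225,134)),tri(t,c(266,273),s,cs(368,212)))
# pin heads
def cen(f,m):
    k,l,st,cc=cv2.connectedComponentsWithStats(m.astype(np.uint8));i=1+np.argmax(st[1:,4]);return cc[i]
for f in(t,s):
  pass
m=red(t);m[:, :150]=0;m[:300]=0
ct=cen(t,m);m=red(s);m[:300]=0;csd=cen(s,m)
print(ct,csd,tri(t,ct,s,csd),onz(t,*ct,.115),onz(s,*csd,.110))
E
```

```text
boss [ 0.561 -0.128  0.074]
tip [ 0.6141 -0.1286  0.1025]
mark [ 0.5872 -0.1572  0.064 ]
hole [ 0.5369 -0.1011  0.064 ]
bore [ 0.5254 -0.1281  0.05  ]
b1 [ 0.6442 -0.056   0.057 ]
b2 [ 0.6429 -0.2018  0.057 ]
b3 [ 0.4783 -0.0546  0.057 ]
b4 [ 0.4773 -0.2005  0.057 ]
boltmean [ 0.56070442 -0.12823315  0.057     ]
yaw bolts x -0.4864438059301842
yaw bolts y -0.44518349433202786
tip 0.053093361993997765 -0.6988859756432936
mark 0.039202666992669714 -48.10251624098265
hole 0.036119405699294935 131.78027455511696
mh -48.15872189987065 0.0753220333566996
side boss [ 0.56199361 -0.1233449   0.074     ] tip [ 0.6151412  -0.12785825  0.1025    ]
(array([ 0.61466079, -0.1286672 ,  0.10193432]), np.float64(0.0010890331554843182)) (array([ 0.56159296, -0.12821186,  0.07063028]), np.float64(0.0009782077930308713))
[192.43298969 322.45360825] [409.85492228 331.70984456] (array([0.46475556, 0.22191853, 0.11352794]), np.float64(0.001161614961460727)) [0.46424702 0.22160573 0.115     ] [0.46483782 0.21856937 0.11      ]
```

```bash
cat >> h.py <<'E'
def rel(targets,s=None):
    """targets: (x,y,z,yawdeg) tool-down; prints cm/deg rows"""
    if s is None:
        from workcell import bot; s=bot.observe()
    R=Ro.from_euler("xyz",s["tool_rot"])
    for x,y,z,yaw in targets:
        d=R.inv().apply(np.array([x,y,z])-s["position"])*100
        w=np.degrees((R.inv()*Ro.from_euler("xyz",[np.pi,0,np.radians(yaw)])).as_rotvec())
        print("x %.2f y %.2f z %.2f | w %.1f %.1f %.1f"%(*d,*w))
E
python3 - <<'E'
from h import *
print("now");rel([(.45,.25,.231,0),(.53,0,.2,-60),(.5254,-.1788,.18,-125)])
E
```

```text
now
x -22.21 y 32.08 z 0.00 | w 0.0 0.0 67.6
x -42.28 y 49.00 z 3.13 | w 0.1 0.0 127.6
x -58.98 y 55.39 z 5.14 | w -0.1 0.0 -167.4
```

jog_arm(
  increments=[
    {"x": -22.2,"y": 32.1,"z": 0,"wz": 67.6,"claw": 47},
    {"x": -22.2,"y": 32.1,"z": 0,"wz": 67.6,"claw": 47},
    {"x": -22.2,"y": 32.1,"z": 0,"wz": 67.6,"claw": 47},
    {"x": -22.2,"y": 32.1,"z": 0,"wz": 67.6,"claw": 47},
    {"x": -22.2,"y": 32.1,"z": 0,"wz": 67.6,"claw": 47},
    {"x": -22.2,"y": 32.1,"z": 0,"wz": 67.6,"claw": 47},
    {"x": -22.2,"y": 32.1,"z": 0,"wz": 67.6,"claw": 47},
    {"x": -42.3,"y": 49,"z": 1,"wz": 127.6,"claw": 47},
    {"x": -42.3,"y": 49,"z": 2,"wz": 127.6,"claw": 47},
    {"x": -42.3,"y": 49,"z": 3,"wz": 127.6,"claw": 47},
  ],
  squeeze=35,
)

```text
schema error: expected keys wx, wy, wz, x, y, z, claw
```

```bash
python3 - <<'E'
from h import *
from workcell import bot
print(bot.observe()["qpos"].round(2));rel([(.5254,-.1788,.14,-125)])
E
```

```text
[-1.25  0.52 -0.04  1.6   0.02  1.02 -0.11]
x -58.98 y 55.39 z 9.14 | w -0.1 0.0 -167.4
```

All keys are needed in each row.

jog_arm(
  increments=[
    {"x": -22.2,"y": 32.1,"z": 0,"wx": 0,"wy": 0,"wz": 67.6,"claw": 47},
    {"x": -22.2,"y": 32.1,"z": 0,"wx": 0,"wy": 0,"wz": 67.6,"claw": 47},
    {"x": -22.2,"y": 32.1,"z": 0,"wx": 0,"wy": 0,"wz": 67.6,"claw": 47},
    {"x": -22.2,"y": 32.1,"z": 0,"wx": 0,"wy": 0,"wz": 67.6,"claw": 47},
    {"x": -22.2,"y": 32.1,"z": 0,"wx": 0,"wy": 0,"wz": 67.6,"claw": 47},
    {"x": -22.2,"y": 32.1,"z": 0,"wx": 0,"wy": 0,"wz": 67.6,"claw": 47},
    {"x": -22.2,"y": 32.1,"z": 0,"wx": 0,"wy": 0,"wz": 67.6,"claw": 47},
    {"x": -42.3,"y": 49,"z": 1,"wx": 0,"wy": 0,"wz": 127.6,"claw": 47},
    {"x": -42.3,"y": 49,"z": 2,"wx": 0,"wy": 0,"wz": 127.6,"claw": 47},
    {"x": -42.3,"y": 49,"z": 3,"wx": 0,"wy": 0,"wz": 127.6,"claw": 47},
  ],
  squeeze=35,
)

```text
clock: 1.35
position: [0.5072, 0.0714, 0.2134]
tool_rot: [3.141, -0.0, -0.567]
force: [0.7, 0.7, 0.7]
grip_width: 0.0402
```

```bash
python3 - <<'E'
from h import *
from workcell import bot
s=bot.observe();print(s["qpos"].round(2),s["position"],s["tool_rot"],s["grip_width"]);rel([(.5254,-.1788,.15,-125)])
E
```

```text
[-0.63  0.4   0.49  1.93 -0.25  0.86 -0.58] [0.50717014 0.07136872 0.21342664] [ 3.14135634e+00 -4.38227978e-04 -5.66606324e-01] 0.040245477942047615
x 14.96 y 20.13 z 6.35 | w -0.0 -0.0 92.5
```

jog_arm(
  increments=[
    {"x": 15,"y": 20.1,"z": 2,"wx": 0,"wy": 0,"wz": 92.5,"claw": 47},
    {"x": 15,"y": 20.1,"z": 2,"wx": 0,"wy": 0,"wz": 92.5,"claw": 47},
    {"x": 15,"y": 20.1,"z": 3,"wx": 0,"wy": 0,"wz": 92.5,"claw": 47},
    {"x": 15,"y": 20.1,"z": 4,"wx": 0,"wy": 0,"wz": 92.5,"claw": 47},
    {"x": 15,"y": 20.1,"z": 5,"wx": 0,"wy": 0,"wz": 92.5,"claw": 47},
    {"x": 15,"y": 20.1,"z": 6.3,"wx": 0,"wy": 0,"wz": 92.5,"claw": 47},
    {"x": 15,"y": 20.1,"z": 6.3,"wx": 0,"wy": 0,"wz": 92.5,"claw": 47},
    {"x": 15,"y": 20.1,"z": 6.3,"wx": 0,"wy": 0,"wz": 92.5,"claw": 47},
    {"x": 15,"y": 20.1,"z": 6.3,"wx": 0,"wy": 0,"wz": 92.5,"claw": 47},
    {"x": 15,"y": 20.1,"z": 6.3,"wx": 0,"wy": 0,"wz": 92.5,"claw": 47},
  ],
)

```text
clock: 2.6
position: [0.526, -0.178, 0.1501]
tool_rot: [3.141, -0.001, -2.179]
force: [0.1, 0.0, 0.5]
grip_width: 0.0403
```

```bash
python3 - <<'E'
from h import *
from workcell import bot
s=bot.observe();print(s["qpos"].round(2),s["position"],np.degrees(s["tool_rot"]),s["grip_width"]);rel([(.5254,-.1788,.072,-125)])
t=grab("top",1);crop(t,270,180,450,330,4,"t1.png")
t=grab("side",1);crop(t,260,100,440,290,4,"s1.png")
E
```

```text
[-0.35  0.69  0.86  1.89 -0.68  0.88 -1.33] [ 0.52595932 -0.17801767  0.15006769] [ 1.79985717e+02 -4.56973055e-02 -1.24848328e+02] 0.04025881360338709
x 0.09 y -0.00 z 7.81 | w 0.0 -0.0 0.2
```

View pics/t1.png

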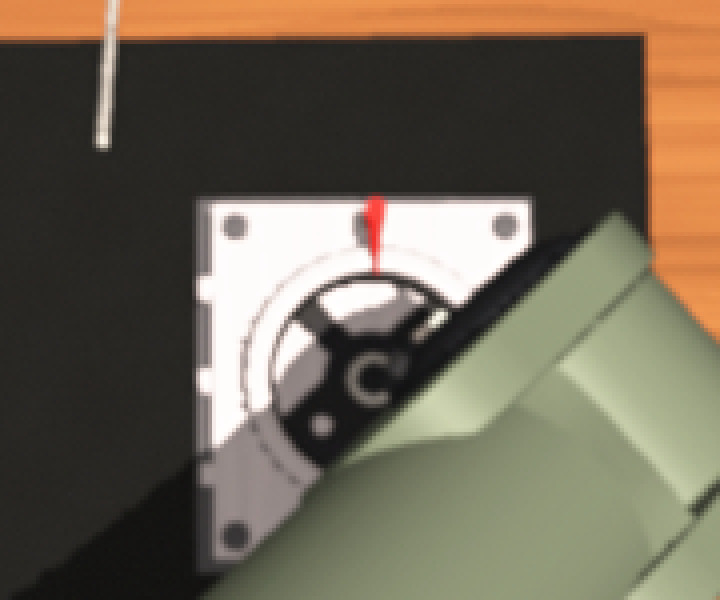

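View pics/s1.png

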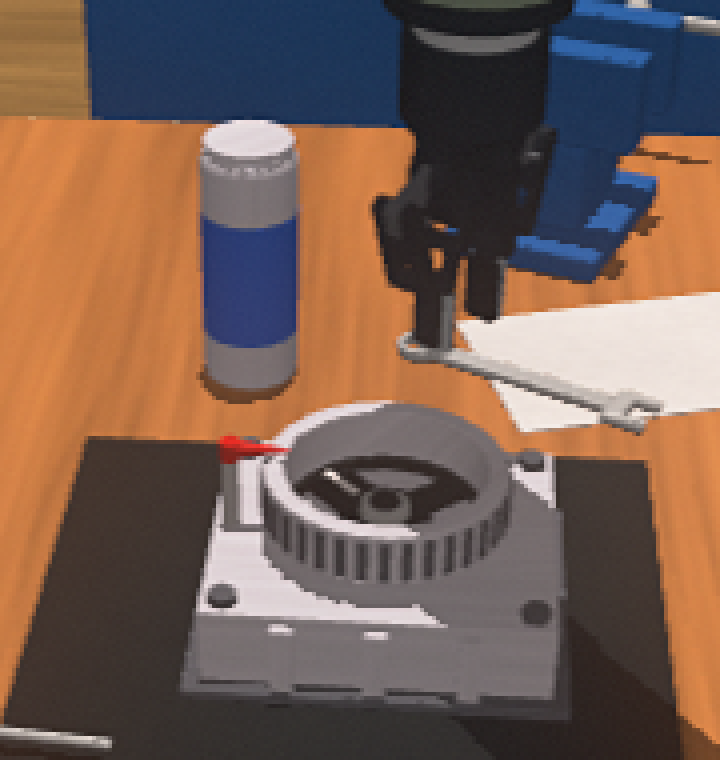

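jog_arm(
  increments=[
    {"x": 0.1,"y": 0,"z": 3,"wx": 0,"wy": 0,"wz": 0.2,"claw": 47},
    {"x": 0.1,"y": 0,"z": 6,"wx": 0,"wy": 0,"wz": 0.2,"claw": 47},
    {"x": 0.1,"y": 0,"z": 7.6,"wx": 0,"wy": 0,"wz": 0.2,"claw": 47},
    {"x": 0.1,"y": 0,"z": 7.6,"wx": 0,"wy": 0,"wz": 0.2,"claw": 47},
    {"x": 0.1,"y": 0,"z": 7.6,"wx": 0,"wy": 0,"wz": 0.2,"claw": 20},
    {"x": 0.1,"y": 0,"z": 7.6,"wx": 0,"wy": 0,"wz": 0.2,"claw": 5},
    {"x": 0.1,"y": 0,"z": 7.6,"wx": 0,"wy": 0,"wz": 0.2,"claw": 5},
  ],
  squeeze=35,
)

```text
clock: 3.58
position: [0.5264, -0.1787, 0.0754]
tool_rot: [-3.14, 0.001, -2.18]
force: [1.9, 4.0, 5.5]
grip_width: 0.0121
```

```bash
python3 - <<'E'
from h import *
from workcell import bot
s=bot.observe();print(s["position"],np.degrees(s["tool_rot"]),s["grip_width"],s["force"],s["moment"])
ax=np.array([.561,-.128]);d=s["position"][:2]-ax;print(np.hypot(*d),np.degrees(np.arctan2(d[1],d[0])))
r=np.hypot(*d);a0=np.degrees(np.arctan2(d[1],d[0]));y0=np.degrees(s["tool_rot"][2])
rel([(*(ax+r*np.array([np.cos(np.radians(a0+k)),np.sin(np.radians(a0+k))])),s["position"][2],y0+k) for k in range(6,61,6)])
E
```

```text
[ 0.52643128 -0.17866455  0.07542325] [-1.79913425e+02  8.02143193e-02 -1.24883825e+02] 0.012065182702703278 [1.91573542 3.95036219 5.5123221 ] [ 0.72838594 -0.3012735   0.0112665 ]
0.06133427069382161 -124.3059498836379
x -0.04 y -0.64 z 0.00 | w -0.1 0.1 -6.0
x -0.15 y -1.27 z 0.00 | w -0.1 0.1 -12.0
x -0.32 y -1.89 z 0.00 | w -0.1 0.1 -18.0
x -0.56 y -2.49 z 0.00 | w -0.1 0.1 -24.0
x -0.85 y -3.06 z 0.01 | w -0.1 0.1 -30.0
x -1.21 y -3.59 z 0.01 | w -0.1 0.1 -36.0
x -1.62 y -4.09 z 0.01 | w -0.1 0.0 -42.0
x -2.08 y -4.54 z 0.01 | w -0.1 0.0 -48.0
x -2.58 y -4.94 z 0.01 | w -0.1 0.0 -54.0
x -3.12 y -5.28 z 0.01 | w -0.1 0.0 -60.0
```

jog_arm(
  increments=[
    {"x": -0.04,"y": -0.64,"z": 0,"wx": 0,"wy": 0,"wz": -6,"claw": 5},
    {"x": -0.15,"y": -1.27,"z": 0,"wx": 0,"wy": 0,"wz": -12,"claw": 5},
    {"x": -0.32,"y": -1.89,"z": 0,"wx": 0,"wy": 0,"wz": -18,"claw": 5},
    {"x": -0.56,"y": -2.49,"z": 0,"wx": 0,"wy": 0,"wz": -24,"claw": 5},
    {"x": -0.85,"y": -3.06,"z": 0,"wx": 0,"wy": 0,"wz": -30,"claw": 5},
    {"x": -1.21,"y": -3.59,"z": 0,"wx": 0,"wy": 0,"wz": -36,"claw": 5},
    {"x": -1.62,"y": -4.09,"z": 0,"wx": 0,"wy": 0,"wz": -42,"claw": 5},
    {"x": -2.08,"y": -4.54,"z": 0,"wx": 0,"wy": 0,"wz": -48,"claw": 5},
    {"x": -2.4,"y": -4.8,"z": 0,"wx": 0,"wy": 0,"wz": -52,"claw": 5},
    {"x": -2.4,"y": -4.8,"z": 0,"wx": 0,"wy": 0,"wz": -52,"claw": 5},
  ],
)

```text
clock: 4.82
position: [0.5792, -0.1869, 0.0757]
tool_rot: [-3.14, -0.001, -1.273]
force: [-1.2, -3.8, -7.3]
grip_width: 0.0116
```

```bash
python3 - <<'E'
from h import *
from workcell import bot
s=bot.observe();print(s["position"],np.degrees(s["tool_rot"]),s["grip_width"],s["force"],s["moment"],s["qpos"])
ax=np.array([.561,-.128]);d=s["position"][:2]-ax;print(np.hypot(*d),np.degrees(np.arctan2(d[1],d[0])))
t=grab("top",2);crop(t,310,220,415,330,5,"t2.png")
E
```

```text
[ 0.57922221 -0.18693407  0.07571699] [-1.79909529e+02 -4.75354548e-02 -7.29217665e+01] 0.011576648653460343 [-1.21118643 -3.80099232 -7.25740341] [-0.85669504  0.19902625 -0.15762758] [-0.1263578   0.7670915   0.51913572  1.78038731 -0.5379258   0.73733666
 -0.59356774]
0.06168689875898525 -72.81857658099251
```

View pics/t2.png

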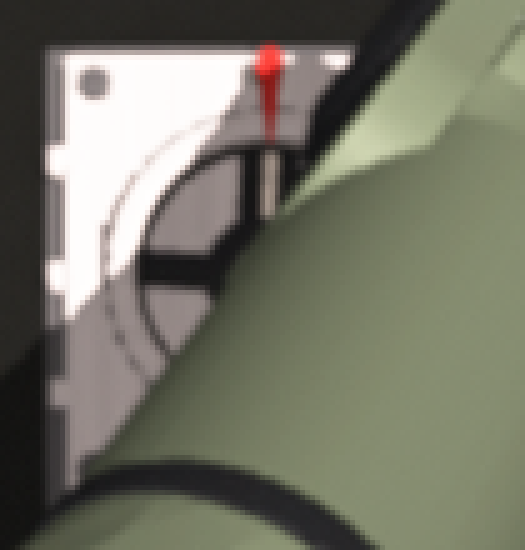

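```bash
python3 - <<'E'
from h import *
t=load("top2.pkl")
g=t["pixels"].astype(int).sum(2)
for v in range(250,264): print(v,g[v,356:372])
E
```

```text
250 [141 131  94  70  64  78 149 243 264 191 100  73  85 101 101  68]
251 [281 256 140  70  60  91 206 345 380 279 123  61  70  91 102  74]
252 [388 327 175  79  64 101 241 387 425 312 139  63  74 119 141 104]
253 [413 344 182  76  66 104 244 397 425 310 137  65  77 111 128 118]
254 [416 342 178  76  65 104 246 393 412 279 122  67  67  80 108 169]
255 [414 333 167  71  62 101 246 389 402 261 108  65  67  86 155 281]
256 [414 337 154  66  62 109 255 400 400 255 108  66  85 142 264 395]
257 [414 331 155  64  64 119 285 429 409 258 106  79 129 225 356 445]
258 [413 324 151  64  64 125 302 447 413 250 111 113 198 308 400 420]
259 [397 294 136  65  64 125 307 446 405 225 116 171 275 358 367 323]
260 [384 270 125  64  64 125 306 448 399 221 167 256 325 327 281 241]
261 [383 268 120  65  64 129 311 443 396 246 244 316 308 259 224 219]
262 [384 271 126  66  69 135 297 411 358 251 258 286 251 217 217 228]
263 [369 259 122  66  65 110 210 291 273 228 230 223 211 214 228 238]
```

```bash
cat >> h.py <<'E'
def markang(t,v0,v1,u0,u1,ax=(.561,-.128)):
    g=t["pixels"].astype(float).sum(2);L=[]
    for v in range(v0,v1):
        w=g[v,u0:u1];w=np.clip(w-w.min()-30,0,None);L.append(onz(t,(w*np.arange(u0,u1)).sum()/w.sum(),v,.064))
    L=np.array(L);d=np.polyfit(L[:,0],L[:,1],1);m=L.mean(0)
    print("line dir",np.degrees(np.arctan(d[0])),"mean",m,"about axis",np.degrees(np.arctan2(m[1]-ax[1],m[0]-ax[0])))
E
python3 - <<'E'
from h import *
markang(load("top2.pkl"),251,260,360,367)
E
```

```text
line dir -3.9094628005203 mean [ 0.60236265 -0.1308432   0.064     ] about axis -3.9322375868830597
```

```bash
python3 - <<'E'
from h import *
from workcell import bot
s=bot.observe()
ax=np.array([.561,-.128]);d=s["position"][:2]-ax
r=.0615;a0=np.degrees(np.arctan2(d[1],d[0]));y0=np.degrees(s["tool_rot"][2])
rel([(*(ax+r*np.array([np.cos(np.radians(a0+k)),np.sin(np.radians(a0+k))])),s["position"][2],y0+k) for k in (1.8,3.5,-.5,-4.4)])
E
```

```text
x -0.02 y -0.19 z 0.00 | w -0.1 -0.0 -1.8
x -0.03 y -0.38 z 0.00 | w -0.1 -0.0 -3.5
x -0.02 y 0.05 z -0.00 | w -0.1 -0.0 0.5
x -0.03 y 0.47 z -0.00 | w -0.1 -0.0 4.4
```

jog_arm(
  increments=[
    {"x": -0.02,"y": -0.19,"z": 0,"wx": 0,"wy": 0,"wz": -1.8,"claw": 5},
    {"x": -0.03,"y": -0.38,"z": 0,"wx": 0,"wy": 0,"wz": -3.5,"claw": 5},
    {"x": -0.03,"y": -0.38,"z": 0,"wx": 0,"wy": 0,"wz": -3.5,"claw": 5},
  ],
)

```text
clock: 5.25
position: [0.5828, -0.1858, 0.0758]
tool_rot: [-3.14, -0.001, -1.212]
force: [-1.3, -4.6, -9.4]
grip_width: 0.0115
```

```bash
python3 - <<'E'
from h import *
from workcell import bot
s=bot.observe()
ax=np.array([.561,-.128]);d=s["position"][:2]-ax;print(np.hypot(*d),np.degrees(np.arctan2(d[1],d[0])),np.degrees(s["tool_rot"]),s["force"])
t=grab("top",3);crop(t,310,220,415,330,5,"t3.png")
markang(t,251,260,360,367)
print(t["pixels"].astype(int).sum(2)[250:262,356:372])
E
```

```text
0.06173006553117079 -69.34206803609484 [-1.79914308e+02 -7.45506804e-02 -6.94402006e+01] [-1.28207101 -4.5769551  -9.43154357]
line dir 2.9778057425102213 mean [ 0.60238058 -0.12871016  0.064     ] about axis -0.9831969495501103
[[116  87  73  66 105 238 354 324 195  94  70  78  84  80  60  84]
 [167  90  59  60 120 297 433 405 245 102  60  66  74  80  79 143]
 [282 132  66  62 122 293 438 412 255 107  65  72  73  80 122 236]
 [331 152  63  64 118 285 430 410 255 108  64  66  72 103 209 345]
 [337 154  64  64 116 276 423 409 255 108  65  69  92 176 310 424]
 [335 154  64  64 110 262 404 403 258 106  69  96 166 283 401 459]
 [335 155  62  64 104 249 394 400 256 109  86 147 260 379 435 427]
 [336 155  64  65 103 246 393 400 251 115 122 217 332 392 368 323]
 [335 157  64  69 106 246 393 400 257 131 181 287 353 334 272 239]
 [338 155  63  62 104 247 392 401 264 175 247 319 309 257 225 225]
 [338 155  64  65 104 246 389 396 276 216 267 280 242 217 221 233]
 [335 155  63  66 107 240 365 357 254 217 231 224 214 219 229 243]]
```

View pics/t3.png

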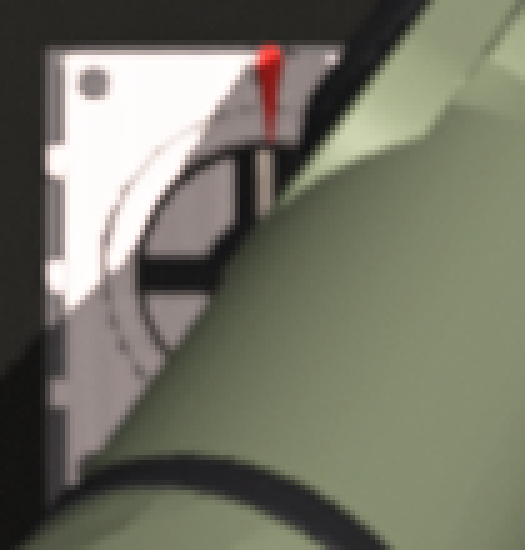

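```bash
python3 - <<'E'
from h import *
for n in(2,3): markang(load(f"top{n}.pkl"),251,257,359+(n==2),366)
from workcell import bot
s=bot.observe()
ax=np.array([.561,-.128]);d=s["position"][:2]-ax
r=.0615;a0=np.degrees(np.arctan2(d[1],d[0]));y0=np.degrees(s["tool_rot"][2])
rel([(*(ax+r*np.array([np.cos(np.radians(a0+k)),np.sin(np.radians(a0+k))])),s["position"][2],y0+k) for k in (-4,-7.8)])
E
```

```text
line dir -3.006476245315509 mean [ 0.6055776  -0.13091399  0.064     ] about axis -3.7400392444066033
line dir 0.8573209942533712 mean [ 0.60559772 -0.12852759  0.064     ] about axis -0.6777792235818866
x -0.03 y 0.43 z -0.00 | w -0.1 -0.1 4.0
x -0.08 y 0.83 z -0.00 | w -0.1 -0.1 7.8
```

jog_arm(
  increments=[
    {"x": -0.01,"y": 0.22,"z": 0,"wx": 0,"wy": 0,"wz": 2,"claw": 5},
    {"x": -0.03,"y": 0.43,"z": 0,"wx": 0,"wy": 0,"wz": 4,"claw": 5},
    {"x": -0.05,"y": 0.63,"z": 0,"wx": 0,"wy": 0,"wz": 6,"claw": 5},
    {"x": -0.08,"y": 0.83,"z": 0,"wx": 0,"wy": 0,"wz": 7.8,"claw": 5},
    {"x": -0.08,"y": 0.83,"z": 0,"wx": 0,"wy": 0,"wz": 7.8,"claw": 5},
    {"x": -0.08,"y": 0.83,"z": 0,"wx": 0,"wy": 0,"wz": 7.8,"claw": 40},
    {"x": -0.08,"y": 0.83,"z": 0,"wx": 0,"wy": 0,"wz": 7.8,"claw": 40},
    {"x": -0.08,"y": 0.83,"z": -4,"wx": 0,"wy": 0,"wz": 7.8,"claw": 40},
    {"x": -0.08,"y": 0.83,"z": -10,"wx": 0,"wy": 0,"wz": 7.8,"claw": 40},
    {"x": -0.08,"y": 0.83,"z": -14,"wx": 0,"wy": 0,"wz": 7.8,"claw": 40},
  ],
)

```text
clock: 6.55
position: [0.5747, -0.1879, 0.2185]
tool_rot: [-3.138, -0.002, -1.349]
force: [-0.7, 0.1, -0.4]
grip_width: 0.0339
```

```bash
python3 - <<'E'
from h import *
from workcell import bot
s=bot.observe();print(s["qpos"])
t=grab("top",4);crop(t,310,220,415,330,5,"t4.png")
markang(t,251,257,359,366)
rel([(.561,.05,.22,-70),(.4645,.221,.22,90),(.4645,.221,.22,-90)])
E
```

```text
[-0.22633666  0.59301079  0.67499971  1.69784539 -0.42897528  0.99936039
 -0.74817476]
line dir 0.6819318187524703 mean [ 0.60559779 -0.12851879  0.064     ] about axis -0.6664666239375466
x -23.63 y -3.77 z 0.23 | w -0.4 -0.2 -7.3
x -42.43 y 1.89 z 0.11 | w 0.2 -0.7 -167.3
x -42.43 y 1.89 z 0.11 | w -0.5 -0.1 12.7
```

View pics/t4.png

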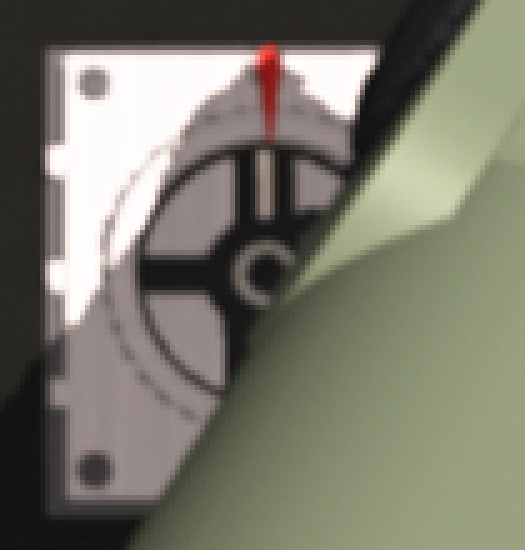

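```bash
python3 - <<'E'
from h import *
t=load("top0.pkl");p=t["pixels"].astype(int)
def cen(m):
    k,l,st,cc=cv2.connectedComponentsWithStats(m.astype(np.uint8));i=1+np.argmax(st[1:,4]);return cc[i],st[i]
R=np.zeros(p.shape[:2],bool);R[300:345,150:245]=1
y=cen(R&(p[...,0]>180)&(p[...,1]>160)&(p[...,2]<120));b=cen(R&(p[...,2]>150)&(p[...,0]<110));r=cen(R&(red(t)>0))
print(y,b,r)
Y,B,Rr=[onz(t,*q[0],.113) for q in(y,b,r)];print(Y,Rr,B,np.degrees(np.arctan2(*(Y-B)[1::-1])))
rel([(.4645,.222,.2,12),(.4645,.222,.15,12)])
E
```

```text
(array([167.97058824, 326.80392157]), array([163, 322,  11,  11, 102], dtype=int32)) (array([217.11458333, 318.11458333]), array([212, 313,  11,  11,  96], dtype=int32)) (array([192.43298969, 322.45360825]), array([187, 317,  13,  12,  97], dtype=int32))
[0.45570077 0.27192748 0.113     ] [0.46415046 0.22210549 0.113     ] [0.47257497 0.17183314 0.113     ] 99.56911592889166
x -42.53 y 1.88 z 2.11 | w -0.2 -0.5 -89.3
x -42.55 y 1.92 z 7.11 | w -0.2 -0.5 -89.3
```

jog_arm(
  increments=[
    {"x": -42.5,"y": 1.9,"z": 0,"wx": -0.2,"wy": -0.5,"wz": -87,"claw": 50},
    {"x": -42.5,"y": 1.9,"z": 0,"wx": -0.2,"wy": -0.5,"wz": -87,"claw": 50},
    {"x": -42.5,"y": 1.9,"z": 0,"wx": -0.2,"wy": -0.5,"wz": -87,"claw": 50},
    {"x": -42.5,"y": 1.9,"z": 0,"wx": -0.2,"wy": -0.5,"wz": -87,"claw": 50},
    {"x": -42.5,"y": 1.9,"z": 0,"wx": -0.2,"wy": -0.5,"wz": -87,"claw": 50},
    {"x": -42.5,"y": 1.9,"z": 0,"wx": -0.2,"wy": -0.5,"wz": -87,"claw": 50},
    {"x": -42.5,"y": 1.9,"z": 2,"wx": -0.2,"wy": -0.5,"wz": -87,"claw": 50},
    {"x": -42.5,"y": 1.9,"z": 4,"wx": -0.2,"wy": -0.5,"wz": -87,"claw": 50},
    {"x": -42.5,"y": 1.9,"z": 7,"wx": -0.2,"wy": -0.5,"wz": -87,"claw": 50},
    {"x": -42.5,"y": 1.9,"z": 7,"wx": -0.2,"wy": -0.5,"wz": -87,"claw": 50},
  ],
)

```text
clock: 7.85
position: [0.4639, 0.2211, 0.15]
tool_rot: [3.141, 0.003, 0.169]
force: [0.3, 0.3, 0.7]
grip_width: 0.0426
```

```bash
python3 - <<'E'
from h import *
from workcell import bot
s=bot.observe();print(s["qpos"],np.degrees(s["tool_rot"]))
t=grab("top",5);crop(t,310,220,415,330,5,"t5.png")
markang(t,250,261,359,367)
S=grab("side",5);crop(S,320,240,480,430,4,"s5.png")
rel([(.4645,.2221,.093,9.6)])
E
```

```text
[-0.74660694  0.4733091   0.24806952  1.97484246 -0.17141941  0.71596692
 -0.22605868] [1.79948004e+02 1.46101656e-01 9.66190756e+00]
line dir 0.006167384225857764 mean [ 0.60238377 -0.1284811   0.064     ] about axis -0.6660502484125103
x -0.05 y -0.06 z 5.89 | w -0.0 -0.0 0.0
```

View pics/s5.png

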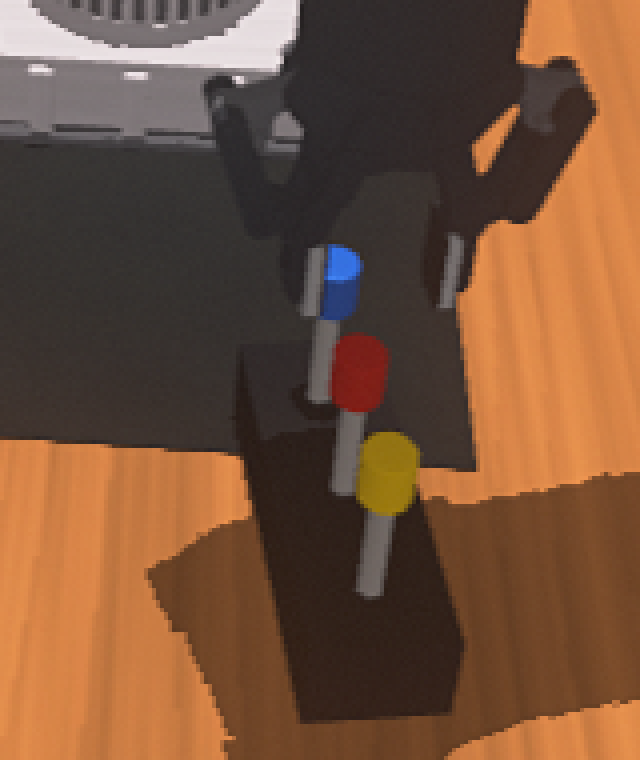

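View pics/t5.png

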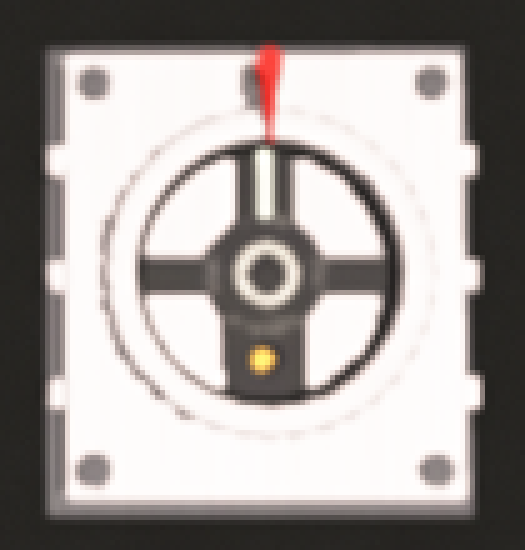

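jog_arm(
  increments=[
    {"x": 0,"y": -0.1,"z": 2.5,"wx": 0,"wy": 0,"wz": 0,"claw": 50},
    {"x": 0,"y": -0.1,"z": 5,"wx": 0,"wy": 0,"wz": 0,"claw": 50},
    {"x": 0,"y": -0.1,"z": 5.8,"wx": 0,"wy": 0,"wz": 0,"claw": 50},
    {"x": 0,"y": -0.1,"z": 5.8,"wx": 0,"wy": 0,"wz": 0,"claw": 30},
    {"x": 0,"y": -0.1,"z": 5.8,"wx": 0,"wy": 0,"wz": 0,"claw": 10},
    {"x": 0,"y": -0.1,"z": 5.8,"wx": 0,"wy": 0,"wz": 0,"claw": 10},
    {"x": 0,"y": -0.1,"z": 5.8,"wx": 0,"wy": 0,"wz": 0,"claw": 10},
  ],
  squeeze=50,
)

```text
clock: 8.82
position: [0.4655, 0.2229, 0.0949]
tool_rot: [-3.141, -0.002, 0.168]
force: [-0.6, 0.0, 9.4]
grip_width: 0.0207
```

```bash
python3 - <<'E'
from h import *
from workcell import bot
s=bot.observe();print(s["position"],s["force"],s["moment"],s["grip_width"])
S=grab("side",6);crop(S,320,240,480,430,4,"s6.png")
E
```

```text
[0.46546533 0.22287603 0.09486018] [-0.62980915  0.03595888  9.41604758] [-0.14727664  0.31679518 -0.02655229] 0.02073238743619271
```

View pics/s6.png

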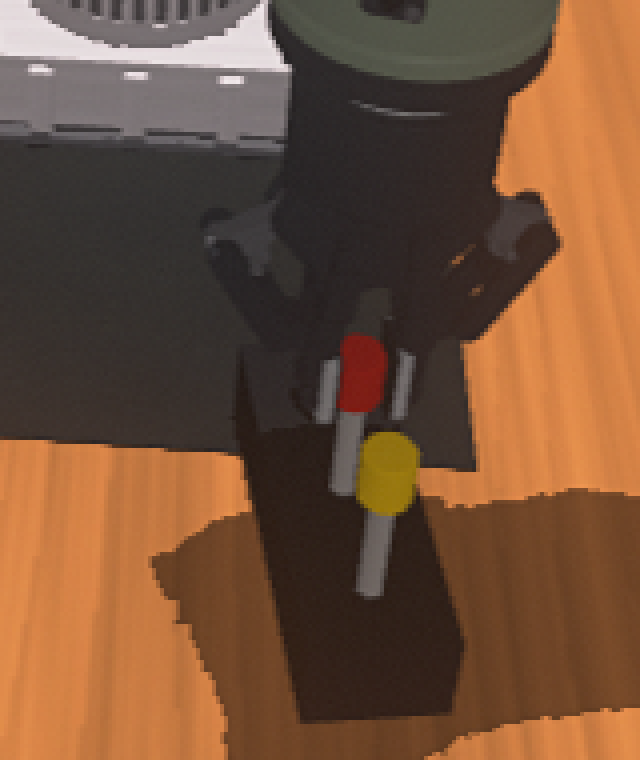

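jog_arm(
  increments=[
    {"x": 0,"y": 0,"z": -1.5,"wx": 0,"wy": 0,"wz": 0,"claw": 10},
    {"x": 0,"y": 0,"z": -4,"wx": 0,"wy": 0,"wz": 0,"claw": 10},
    {"x": 0,"y": 0,"z": -9,"wx": 0,"wy": 0,"wz": 0,"claw": 10},
    {"x": 0,"y": 0,"z": -14,"wx": 0,"wy": 0,"wz": 0,"claw": 10},
    {"x": 0,"y": 0,"z": -14,"wx": 0,"wy": 0,"wz": 0,"claw": 10},
    {"x": 0,"y": 0,"z": -14,"wx": 0,"wy": 0,"wz": 0,"claw": 10},
  ],
)

```text
clock: 9.62
position: [0.4649, 0.2227, 0.2353]
tool_rot: [-3.14, -0.002, 0.168]
force: [0.0, -0.5, -2.2]
grip_width: 0.0209
```

```bash
python3 - <<'E'
from h import *
from workcell import bot
s=bot.observe();print(s["position"],np.degrees(s["tool_rot"]),s["force"],s["moment"],s["grip_width"],s["qpos"])
S=grab("side",7);u,v=proj(S,s["position"]).astype(int);print(u,v);crop(S,u-80,v-75,u+80,v+75,5,"s7.png");print(u-80,v-75)
T=grab("top",7);u,v=proj(T,s["position"]).astype(int);print(u,v);crop(T,u-80,v-75,u+80,v+75,5,"t7.png")
E
```

```text
[0.4649461  0.22266095 0.23528179] [-1.79926400e+02 -1.28503709e-01  9.62824568e+00] [ 0.03442911 -0.48489427 -2.23429121] [-0.02142174 -0.01493726  0.03374873] 0.020879099323251892 [-0.787281    0.35325505  0.29149877  1.89502593 -0.12699352  0.9084404
 -0.2667139 ]
418 272
338 197
175 325
```

View pics/s7.png

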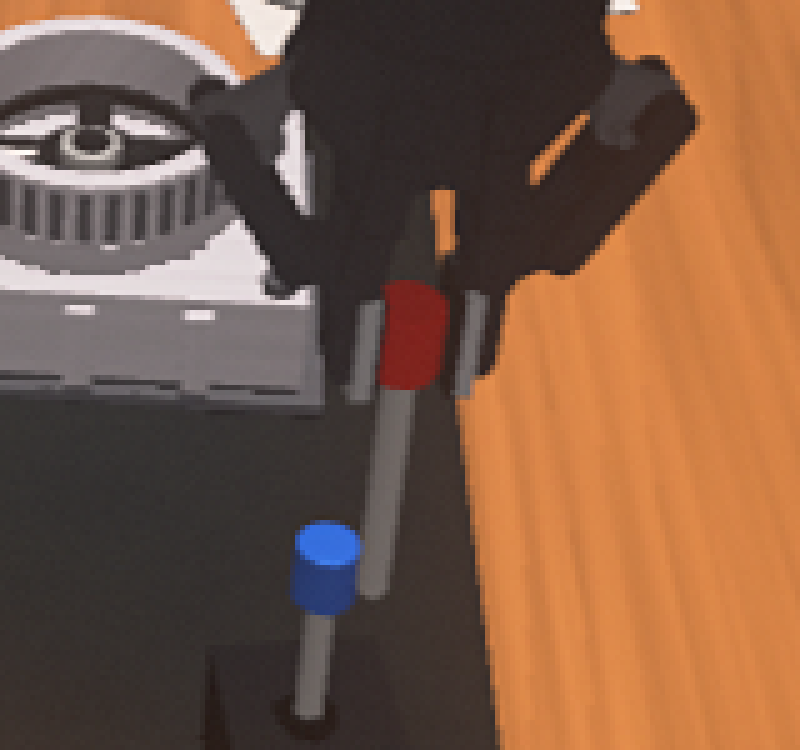

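View pics/t7.png

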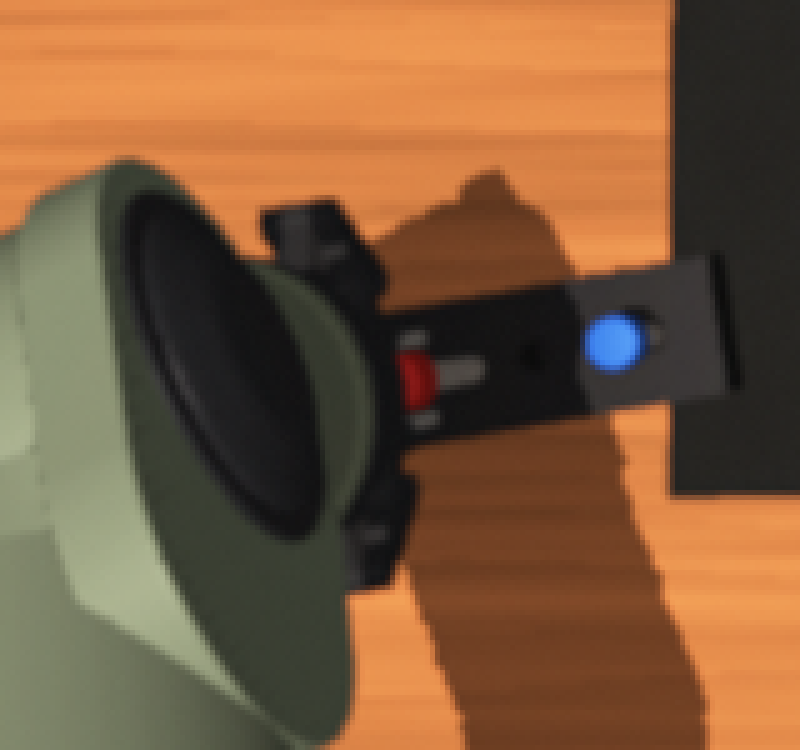

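```bash
cat >> h.py <<'E'
def shaft(f,head,tip,n=9):
    """print edge centers across shaft between pixel pts"""
    pass
E
python3 - <<'E'
from h import *
T=load("top7.pkl");S=load("side7.pkl")
pos=np.array([0.4649461,0.22266095,0.23528179])
c=lambda x,y,u0,v0:(u0+(x+.5)/5-.5,v0+(y+.5)/5-.5)
print("tip tri",tri(T,c(471,369,95,250),S,c(375,589,338,197)), "expect",pos-[0,0,.085])
for dz in(-.085,0.003): print(proj(S,pos+[0,0,dz]),proj(T,pos+[0,0,dz]))
print("obs side tip",c(375,589,338,197),"headbottom",c(397,390,338,197),"top tip",c(471,369,95,250))
# shaft centers row-wise in side view
p=S["pixels"].astype(int);
for v in range(277,316,4): 
    row=p[v,405:424].sum(1);print(v,row)
E
```

```text
tip tri (array([0.46433142, 0.22007291, 0.1496452 ]), np.float64(0.00042115435018033105)) expect [0.4649461  0.22266095 0.15028179]
[412.46652525 315.30115159] [187.42323611 323.00142761]
[418.64907912 270.8343107 ] [174.7969477  325.50592777]
obs side tip (412.6, 314.4) headbottom (417.0, 274.6) top tip (188.8, 323.4)
277 [157 155 193 232 233 236 207 160 193 262 292 299 307 310 319 255 169 161
 160]
281 [158 157 156 156 157 161 154 165 234 283 295 303 309 317 291 213 156 159
 163]
285 [152 157 158 156 157 155 151 197 264 293 298 310 314 314 254 171 154 158
 161]
289 [154 156 159 156 154 159 167 232 287 300 303 309 316 286 213 157 158 159
 158]
293 [155 158 158 157 154 154 200 266 299 300 313 314 308 242 154 157 158 161
 162]
297 [155 150 157 155 148 158 235 293 297 309 313 314 270 186 155 156 156 160
 158]
301 [218 165 135 150 146 195 265 299 305 312 315 311 244 154 156 157 164 157
 161]
305 [388 387 389 393 348 281 289 299 310 310 318 265 171 153 158 153 158 156
 156]
309 [423 399 347 288 234 270 298 304 308 317 289 215 153 156 161 159 157 159
 156]
313 [222 221 220 219 256 294 302 308 310 314 258 165 159 159 158 164 156 159
 159]
```

```bash
python3 - <<'E'
from h import *
T=load("top7.pkl");S=load("side7.pkl")
p=S["pixels"].astype(int)
for u in(416,418,420): print(u,"red col",[tuple(x) for x in p[250:280,u,:2]])
for u in(411,412,413): print(u,[int(x) for x in p[308:322,u].sum(1)])
def edge(f,c,r,n=200):
    a=np.linspace(0,2*np.pi,n);P=np.array([proj(f,c+r*np.array([np.cos(t),np.sin(t),0])) for t in a]);return P
for ty in(.2201,.2227):
  for hy in(.2201,.2227):
    tip=np.array([.4645,ty,.1498]);hb=np.array([.4648,hy,.1498+.088]);ht=np.array([.4648,hy,.1498+.112])
    e=edge(S,tip,.005);h=edge(S,hb,.011);q=edge(S,ht,.011)
    et=edge(T,tip,.005);hh=edge(T,hb,.011)
    print(ty,hy,"tip v",e[:,1].max(),"hb v",h[:,1].max(),"ht v",q[:,1].min(),"ht front",q[:,1].max(),"| top tip umax",et[:,0].max(),"v",et[:,1].min(),et[:,1].max(),"head umax",hh[:,0].max(),hh[:,1].mean())
g=T["pixels"].astype(int)
print("top shaft row");
for v in (322,323,324): print(v,g[v,175:196].tolist())
E
```

```text
416 red col [(np.int64(59), np.int64(53)), (np.int64(58), np.int64(50)), (np.int64(57), np.int64(54)), (np.int64(92), np.int64(43)), (np.int64(121), np.int64(35)), (np.int64(121), np.int64(33)), (np.int64(122), np.int64(35)), (np.int64(124), np.int64(34)), (np.int64(113), np.int64(37)), (np.int64(123), np.int64(34)), (np.int64(125), np.int64(35)), (np.int64(126), np.int64(34)), (np.int64(125), np.int64(34)), (np.int64(124), np.int64(34)), (np.int64(126), np.int64(36)), (np.int64(123), np.int64(34)), (np.int64(123), np.int64(34)), (np.int64(124), np.int64(35)), (np.int64(126), np.int64(34)), (np.int64(124), np.int64(34)), (np.int64(125), np.int64(35)), (np.int64(125), np.int64(35)), (np.int64(125), np.int64(34)), (np.int64(127), np.int64(34)), (np.int64(119), np.int64(45)), (np.int64(105), np.int64(97)), (np.int64(105), np.int64(98)), (np.int64(106), np.int64(98)), (np.int64(107), np.int64(99)), (np.int64(106), np.int64(99))]
418 red col [(np.int64(59), np.int64(50)), (np.int64(58), np.int64(52)), (np.int64(53), np.int64(50)), (np.int64(120), np.int64(35)), (np.int64(121), np.int64(34
[... 3086 characters left out ...]
72, 67, 63], [68, 63, 59], [54, 50, 47], [30, 28, 27], [20, 19, 19], [21, 21, 21], [20, 18, 19]]
323 [[95, 21, 20], [128, 24, 22], [127, 23, 21], [109, 19, 16], [94, 14, 12], [90, 17, 16], [85, 31, 28], [78, 53, 49], [76, 68, 63], [75, 70, 65], [77, 71, 66], [77, 72, 67], [79, 72, 68], [78, 72, 67], [79, 73, 68], [78, 72, 67], [63, 59, 55], [35, 33, 32], [22, 21, 21], [21, 20, 19], [21, 20, 19]]
324 [[86, 21, 21], [127, 23, 21], [133, 24, 22], [118, 20, 18], [99, 17, 14], [92, 15, 12], [90, 26, 23], [85, 48, 44], [79, 68, 63], [78, 73, 69], [78, 73, 68], [78, 72, 68], [79, 73, 69], [80, 75, 70], [82, 75, 70], [77, 72, 67], [61, 57, 53], [32, 31, 29], [21, 20, 19], [20, 19, 20], [21, 20, 20]]
```

```bash
python3 - <<'E'
from h import *
t=load("top5.pkl");p=t["pixels"].astype(int)
g=p[285:299,355:372];print((g[...,0]-g[...,2])[:, :])
m=np.clip(p[...,0]-p[...,2]-30,0,None)[286:298,356:370];vv,uu=np.mgrid[286:298,356:370]
u,v=(m*uu).sum()/m.sum(),(m*vv).sum()/m.sum();print(u,v,onz(t,u,v,.064),onz(t,u,v,.053),onz(t,u,v,.04))
# spoke edges (dark) rows 300..
gs=p.sum(2);print(gs[287:298:2,350:376])
rel([(.5256,-.1251,.235,9.6),(.5256,-.1251,.195,9.6)])
E
```

```text
[[ 11  11  10  11  12  13  14  13  14  14  15  14  13  12  12  15  21]
 [  9   9   9  10  10  12  14  12  13  13  13  13  11  10   9  14  22]
 [ 10   9   9   9   8   9   9   8   9  10  11  11  10   9   9  14  22]
 [ 11   9   9   8   8   8  15  21  13   6   7   8   9  10   8  14  21]
 [ 10   8   9   7  10  35  81 103  74  27   5   7   9   8   8  13  22]
 [ 10   9   9   7  25  96 149 151 148  98  26   6   8   9   8  14  22]
 [  9   8   7   6  42 135 142 132 139 143  55   5   8   9  10  14  21]
 [  9   7   7   6  43 138 139 132 144 133  45   5   7   8   9  14  21]
 [ 11   7   8   7  26  99 146 147 137  78  20   6   8   8   9  14  21]
 [ 16   7   7   7   8  38  81  95  62  24   8   8   8   9   9  14  22]
 [ 18   8   8   8   6   9  18  22  12   7   7   8   9   8   9  14  22]
 [ 17   7   7   8   7   6   6   6   6   7   7   8   8   9   8  13  21]
 [ 13   7   7   7   8   8   8   7   7   7   7   7   9   8   8  10  17]
 [  9   7   7   7   6   6   7   7   7   7   7   6   7   7   6   6   8]]
361.9805785123967 291.4578512396694 [ 0.52473796 -0.12634105  0.064     ] [ 0.52480543 -0.12702172  0.053     ] [ 0.52488515 -0.12782616  0.04      ]
[[755 757 760 744 495 253 228 237 235 242 261 267 251 256 263 270 258 244
  237 231 332 638 757 757 755 755]
 [757 757 760 746 513 259 230 234 234 235 275 351 384 334 231 194 221 239
  234 232 336 642 757 757 755 755]
 [757 757 760 746 513 263 229 234 226 277 479 606 623 610 514 289 197 228
  237 232 336 647 758 757 755 755]
 [759 757 760 750 569 296 228 233 231 263 403 550 572 496 334 220 219 238
  241 232 339 647 758 758 757 758]
 [719 757 762 765 746 445 232 235 238 238 242 255 256 231 226 234 238 240
  239 232 342 649 761 762 759 719]
 [562 500 572 644 582 331 214 227 236 240 243 240 241 244 242 241 242 239
  232 224 265 438 578 520 326 222]]
x 0.19 y 35.28 z -0.08 | w -0.0 -0.0 0.0
x 0.19 y 35.28 z 3.92 | w -0.0 -0.0 0.0
```

jog_arm(
  increments=[
    {"x": 0.2,"y": 6,"z": 0,"wx": 0,"wy": 0,"wz": 0,"claw": 10},
    {"x": 0.2,"y": 12,"z": 0,"wx": 0,"wy": 0,"wz": 0,"claw": 10},
    {"x": 0.2,"y": 18,"z": 0,"wx": 0,"wy": 0,"wz": 0,"claw": 10},
    {"x": 0.2,"y": 24,"z": 0,"wx": 0,"wy": 0,"wz": 0,"claw": 10},
    {"x": 0.2,"y": 30,"z": 0,"wx": 0,"wy": 0,"wz": 0,"claw": 10},
    {"x": 0.2,"y": 35.3,"z": 0,"wx": 0,"wy": 0,"wz": 0,"claw": 10},
    {"x": 0.2,"y": 35.3,"z": 2,"wx": 0,"wy": 0,"wz": 0,"claw": 10},
    {"x": 0.2,"y": 35.3,"z": 3.9,"wx": 0,"wy": 0,"wz": 0,"claw": 10},
    {"x": 0.2,"y": 35.3,"z": 3.9,"wx": 0,"wy": 0,"wz": 0,"claw": 10},
    {"x": 0.2,"y": 35.3,"z": 3.9,"wx": 0,"wy": 0,"wz": 0,"claw": 10},
  ],
)

```text
clock: 10.98
position: [0.5257, -0.1252, 0.1954]
tool_rot: [-3.141, -0.0, 0.168]
force: [1.0, -0.1, -0.3]
grip_width: 0.0203
```

```bash
python3 - <<'E'
from h import *
from workcell import bot
s=bot.observe();print(s["position"],np.degrees(s["tool_rot"]),s["force"],s["moment"],s["grip_width"],s["qpos"])
S=grab("side",8);crop(S,290,140,420,260,6,"s8.png")
T=grab("top",8);crop(T,310,220,430,330,5,"t8.png")
E
```

```text
[ 0.52573611 -0.12524401  0.19538122] [-1.79980502e+02 -1.79664155e-02  9.62311482e+00] [ 1.01545173 -0.05489389 -0.33167512] [0.00969979 0.01258573 0.01240852] 0.020299442946908348 [-0.14928455  0.45699636  0.3713295   1.87594124 -0.21582624  0.84748269
  0.49891677]
```

View pics/s8.png

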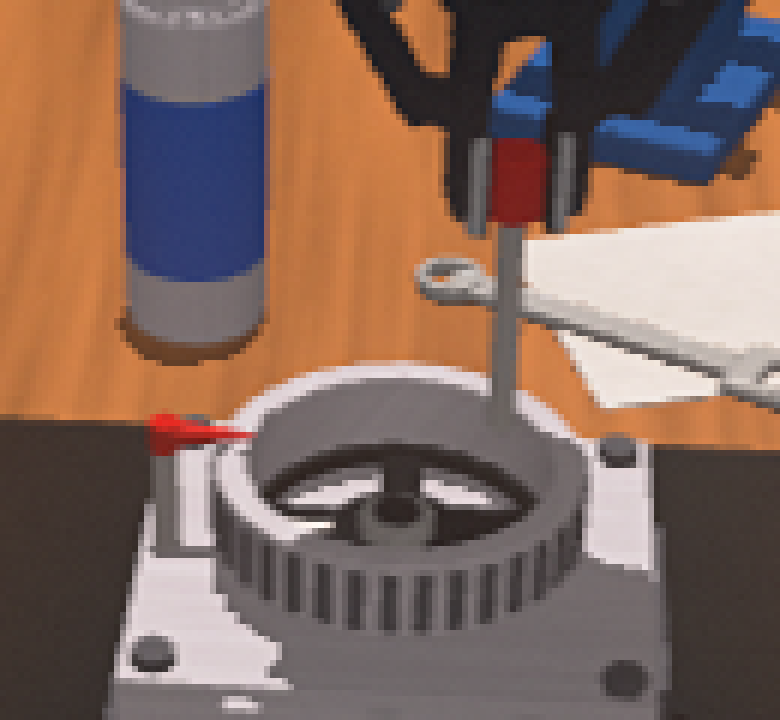

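View pics/t8.png

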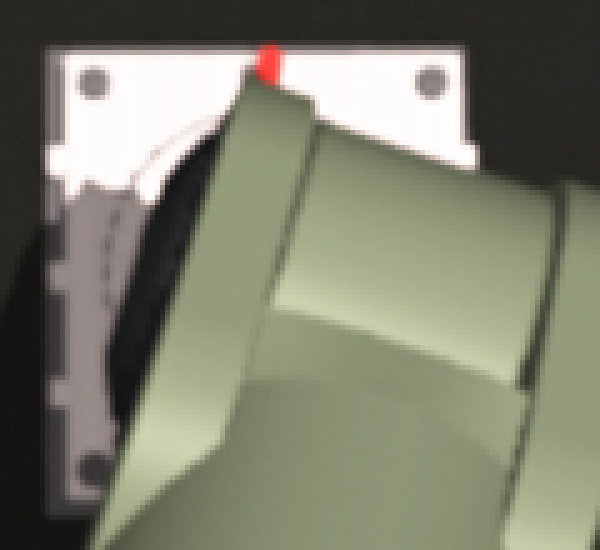

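```bash
python3 - <<'E'
from h import *
S=load("side0.pkl")
def edge(f,c,r,n=360):
    return np.array([proj(f,np.array(c)+r*np.array([np.cos(t),np.sin(t),0])) for t in np.linspace(0,2*np.pi,n)])
cr=lambda P:((P-[295,190]+.5)*6-.5).round(1)
for nm,r,z in(("outer",.068,.096),("inner",.056,.096),("boss",.014,.074)):
    e=edge(S,(.561,-.128,z),r);print(nm,cr(e.min(0)),cr(e.max(0)))
print("tip",cr(proj(S,(.615,-.1284,.1025))),"hole",cr(proj(S,(.525,-.1277,.064))), "bolts",[cr(proj(S,(x,y,.059))) for x,y in((.644,-.056),(.478,-.0546))])
p=S["pixels"];print(p[190:245,355].astype(int).sum(1).reshape(5,11))
E
```

```text
outer [186.6  57.4] [561.2 263.8]
inner [219.4  73.9] [527.8 243.7]
boss [333.2 183.8] [409.3 226.7]
tip [225.5 133.2] hole [467.9 232.2] bolts [array([127.6, 343.6]), array([600. , 369.9])]
[[365 363 364 366 367 367 375 374 373 361 552]
 [617 601 344 322 333 334 333 334 329 324 329]
 [333 282 147 129 124 252 292 638 635 515 252]
 [147 146 147 131 162 532 309 261 516 607 621]
 [482 315 223 187 189 193 191 193 191 169 164]]
```

```bash
python3 - <<'E'
from h import *
T=load("top7.pkl");g=T["pixels"].astype(int)[...,1]
vc=[]
for u in range(184,190):
    w=np.clip(g[317:331,u]-25.,0,None);vc.append((w*np.arange(317,331)).sum()/w.sum())
print(np.round(vc,2)); 
for x in(.4635,.4645): print([np.round(proj(T,(x,.22,z)),2) for z in(.15,.17,.2,.23)])
S=load("side8.pkl")
def edge(f,c,r,n=360):
    return np.array([proj(f,np.array(c)+r*np.array([np.cos(t),np.sin(t),0])) for t in np.linspace(0,2*np.pi,n)])
e=edge(S,(.5251,-.128,.1104),.005);print("pred tip",e.min(0),e.max(0), proj(S,(.5251,-.128,.19)))
p=S["pixels"].astype(int).sum(2)
for u in(373,374): print(u,p[200:218,u])
for v in(185,195,205): print(v,p[v,366:382])
print(proj(S,(.5251,-.128,.1104)),proj(S,(.5251,-.128,.15)))
E
```

```text
[324.42 324.21 324.03 323.83 323.67 323.58]
[array([188.8 , 323.73]), array([186.14, 324.27]), array([181.96, 325.13]), array([177.52, 326.05])]
[array([188.8 , 323.21]), array([186.15, 323.75]), array([181.97, 324.59]), array([177.53, 325.49])]
pred tip [371.28912253 209.37194621] [375.93730898 211.88548744] [375.62884207 178.24073748]
373 [300 302 302 303 302 303 305 305 304 305 308 306 305 319 321 321 331 307]
374 [301 304 301 303 299 298 295 297 301 300 302 307 308 317 320 320 322 325]
185 [520 609 604 561 509 406 340 273 296 297 326 567 684 672 671 670]
195 [375 374 375 377 380 350 301 293 306 295 330 393 424 416 404 398]
205 [334 345 348 416 562 492 279 303 298 377 559 585 462 398 398 406]
[373.61226019 210.62386033] [374.59255583 194.88185919]
```

jog_arm(
  increments=[
    {"x": 0,"y": -0.04,"z": 2,"wx": 0,"wy": 0,"wz": 0,"claw": 10},
    {"x": 0,"y": -0.04,"z": 3.5,"wx": 0,"wy": 0,"wz": 0,"claw": 10},
    {"x": 0,"y": -0.04,"z": 4.2,"wx": 0,"wy": 0,"wz": 0,"claw": 10},
    {"x": 0,"y": -0.04,"z": 4.2,"wx": 0,"wy": 0,"wz": 0,"claw": 10},
  ],
  squeeze=60,
)

```text
clock: 11.58
position: [0.5259, -0.1248, 0.1536]
tool_rot: [-3.141, -0.001, 0.168]
force: [0.4, -0.3, -1.0]
grip_width: 0.0203
```

```bash
python3 - <<'E'
from h import *
from workcell import bot
s=bot.observe();print(s["position"],np.degrees(s["tool_rot"]),s["force"],s["moment"],s["grip_width"])
S=grab("side",9);crop(S,290,140,420,260,6,"s9.png")
E
```

```text
[ 0.52588771 -0.12483149  0.15355553] [-1.79986185e+02 -4.49016766e-02  9.62729545e+00] [ 0.35681094 -0.30814137 -0.95736173] [-0.00291897 -0.00096064  0.07741938] 0.020291243895792902
```

View pics/s9.png

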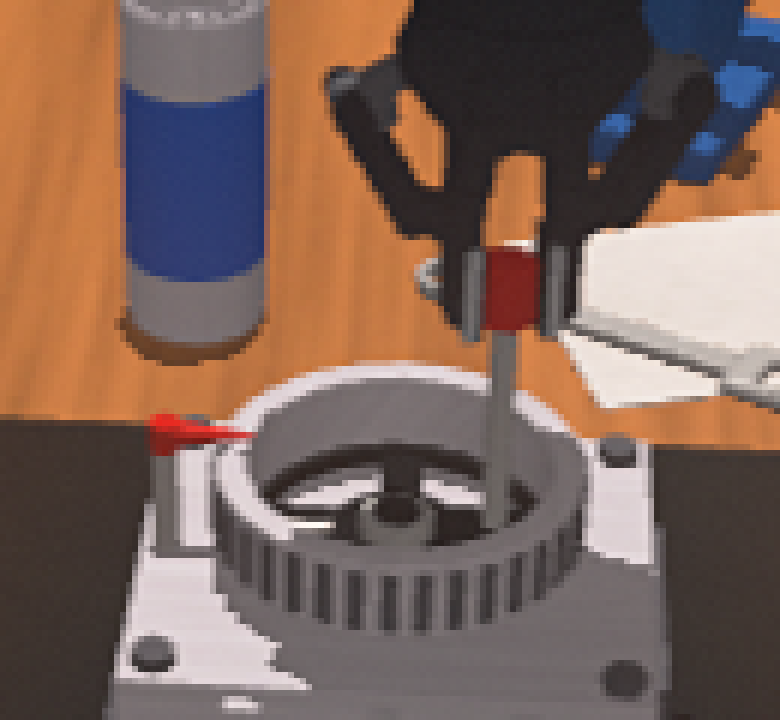

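jog_arm(
  increments=[
    {"x": 0,"y": 0,"z": 0.2,"wx": 0,"wy": 0,"wz": 0,"claw": 10},
    {"x": 0,"y": 0,"z": 0.4,"wx": 0,"wy": 0,"wz": 0,"claw": 10},
    {"x": 0,"y": 0,"z": 0.5,"wx": 0,"wy": 0,"wz": 0,"claw": 10},
    {"x": 0,"y": 0,"z": 0.6,"wx": 0,"wy": 0,"wz": 0,"claw": 10},
  ],
)

```text
clock: 12.12
position: [0.5261, -0.1249, 0.1479]
tool_rot: [-3.142, -0.001, 0.168]
force: [-0.2, 0.2, 0.0]
grip_width: 0.0202
```

jog_arm(
  increments=[
    {"x": -0.02,"y": 0,"z": 0.1,"wx": 0,"wy": 0,"wz": 0,"claw": 10},
    {"x": -0.02,"y": 0,"z": 0.2,"wx": 0,"wy": 0,"wz": 0,"claw": 10},
    {"x": -0.02,"y": 0,"z": 0.3,"wx": 0,"wy": 0,"wz": 0,"claw": 10},
  ],
)

```text
clock: 12.5
position: [0.5259, -0.1249, 0.1449]
tool_rot: [-3.141, -0.001, 0.168]
force: [-0.0, -0.5, -1.2]
grip_width: 0.0204
```

jog_arm(
  increments=[
    {"x": 0,"y": 0,"z": 0.2,"wx": 0,"wy": 0,"wz": 0,"claw": 10},
    {"x": 0,"y": 0,"z": 0.4,"wx": 0,"wy": 0,"wz": 0,"claw": 10},
    {"x": 0,"y": 0,"z": 0.6,"wx": 0,"wy": 0,"wz": 0,"claw": 10},
  ],
)

```text
clock: 12.88
position: [0.5259, -0.1249, 0.1387]
tool_rot: [-3.142, -0.001, 0.168]
force: [-0.5, 0.4, -1.4]
grip_width: 0.0201
```

jog_arm(
  increments=[
    {"x": 0,"y": 0,"z": 0.1,"wx": 0,"wy": 0,"wz": 0,"claw": 10},
    {"x": 0,"y": 0,"z": 0.2,"wx": 0,"wy": 0,"wz": 0,"claw": 10},
    {"x": 0,"y": 0,"z": 0.3,"wx": 0,"wy": 0,"wz": 0,"claw": 10},
  ],
)

```text
clock: 13.25
position: [0.5259, -0.1249, 0.1357]
tool_rot: [-3.142, -0.001, 0.168]
force: [0.0, 0.3, -0.8]
grip_width: 0.0199
```

jog_arm(
  increments=[
    {"x": 0,"y": 0,"z": 0.1,"wx": 0,"wy": 0,"wz": 0,"claw": 10},
    {"x": 0,"y": 0,"z": 0.2,"wx": 0,"wy": 0,"wz": 0,"claw": 10},
    {"x": 0,"y": 0,"z": 0.3,"wx": 0,"wy": 0,"wz": 0,"claw": 10},
  ],
)

```text
clock: 13.62
position: [0.5259, -0.1249, 0.1326]
tool_rot: [-3.141, -0.001, 0.168]
force: [0.4, 0.9, -1.6]
grip_width: 0.0202
```

jog_arm(
  increments=[
    {"x": 0,"y": 0,"z": 0.1,"wx": 0,"wy": 0,"wz": 0,"claw": 10},
    {"x": 0,"y": 0,"z": 0.2,"wx": 0,"wy": 0,"wz": 0,"claw": 10},
    {"x": 0,"y": 0,"z": 0.3,"wx": 0,"wy": 0,"wz": 0,"claw": 10},
  ],
)

```text
clock: 14.0
position: [0.526, -0.1249, 0.1295]
tool_rot: [-3.141, -0.001, 0.168]
force: [-0.2, 0.2, 0.0]
grip_width: 0.0201
```

jog_arm(
  increments=[
    {"x": 0,"y": 0,"z": 0.1,"wx": 0,"wy": 0,"wz": 0,"claw": 10},
    {"x": 0,"y": 0,"z": 0.2,"wx": 0,"wy": 0,"wz": 0,"claw": 10},
  ],
)

```text
clock: 14.25
position: [0.5261, -0.125, 0.1278]
tool_rot: [3.142, -0.002, 0.168]
force: [-1.8, 0.4, 7.1]
grip_width: 0.0201
```

jog_arm(
  increments=[
    {"x": 0,"y": 0,"z": 0.1,"wx": 0,"wy": 0,"wz": 0,"claw": 10},
    {"x": 0,"y": 0,"z": 0.2,"wx": 0,"wy": 0,"wz": 0,"claw": 10},
  ],
)

```text
clock: 14.5
position: [0.5262, -0.1252, 0.1261]
tool_rot: [3.141, -0.002, 0.168]
force: [-2.0, -0.9, 7.8]
grip_width: 0.0199
```

jog_arm(
  increments=[
    {"x": 0,"y": 0,"z": 0.1,"wx": 0,"wy": 0,"wz": 0,"claw": 10},
    {"x": 0,"y": 0,"z": 0.2,"wx": 0,"wy": 0,"wz": 0,"claw": 10},
  ],
)

```text
clock: 14.75
position: [0.5263, -0.1253, 0.1244]
tool_rot: [3.141, -0.003, 0.168]
force: [-1.4, 0.2, 5.6]
grip_width: 0.0202
```

jog_arm(
  increments=[
    {"x": -0.02,"y": -0.02,"z": 0.1,"wx": 0,"wy": 0,"wz": 0,"claw": 10},
    {"x": -0.02,"y": -0.02,"z": 0.2,"wx": 0,"wy": 0,"wz": 0,"claw": 10},
  ],
)

```text
clock: 15.0
position: [0.5262, -0.1252, 0.1228]
tool_rot: [3.141, -0.003, 0.168]
force: [-1.5, 0.5, 7.4]
grip_width: 0.0204
```

jog_arm(
  increments=[
    {"x": -0.02,"y": -0.02,"z": 0.1,"wx": 0,"wy": 0,"wz": 0,"claw": 10},
    {"x": -0.02,"y": -0.02,"z": 0.2,"wx": 0,"wy": 0,"wz": 0,"claw": 10},
  ],
)

```text
clock: 15.25
position: [0.5261, -0.1252, 0.1211]
tool_rot: [3.141, -0.004, 0.167]
force: [-1.7, 1.0, 6.9]
grip_width: 0.0201
```

jog_arm(
  increments=[
    {"x": -0.01,"y": -0.01,"z": 0.1,"wx": 0,"wy": 0,"wz": 0,"claw": 10},
  ],
)

```text
clock: 15.38
position: [0.5261, -0.1252, 0.1204]
tool_rot: [3.141, -0.004, 0.167]
force: [-2.3, 0.2, 6.7]
grip_width: 0.0203
```

Now 1 mm steps until the stop.

jog_arm(
  increments=[
    {"x": 0,"y": 0,"z": 0.1,"wx": 0,"wy": 0,"wz": 0,"claw": 10},
  ],
)

```text
clock: 15.5
position: [0.5262, -0.1253, 0.1197]
tool_rot: [3.141, -0.004, 0.167]
force: [-1.6, -0.6, 6.2]
grip_width: 0.02
```

jog_arm(
  increments=[
    {"x": 0,"y": 0,"z": 0.1,"wx": 0,"wy": 0,"wz": 0,"claw": 10},
  ],
)

```text
clock: 15.62
position: [0.5263, -0.1254, 0.119]
tool_rot: [3.141, -0.005, 0.167]
force: [-2.6, 0.2, 16.4]
grip_width: 0.02
```

jog_arm(
  increments=[
    {"x": 0,"y": 0,"z": 0.1,"wx": 0,"wy": 0,"wz": 0,"claw": 10},
  ],
)

```text
clock: 15.75
position: [0.5267, -0.1257, 0.1188]
tool_rot: [3.141, -0.006, 0.167]
force: [-3.8, -0.6, 22.9]
grip_width: 0.0204
```

jog_arm(
  increments=[
    {"x": -0.02,"y": -0.02,"z": 0,"wx": 0,"wy": 0,"wz": 0,"claw": 10},
    {"x": -0.02,"y": -0.02,"z": 0,"wx": 0,"wy": 0,"wz": 0,"claw": 10},
  ],
)

```text
clock: 16.0
position: [0.5265, -0.1256, 0.1192]
tool_rot: [3.141, -0.006, 0.167]
force: [-2.6, 0.5, 7.9]
grip_width: 0.0201
```

jog_arm(
  increments=[
    {"x": 0,"y": 0,"z": 0,"wx": 0,"wy": 0,"wz": 0,"claw": 35},
    {"x": 0,"y": 0,"z": 0,"wx": 0,"wy": 0,"wz": 0,"claw": 50},
    {"x": 0,"y": 0,"z": 0,"wx": 0,"wy": 0,"wz": 0,"claw": 50},
  ],
)

```text
clock: 16.38
position: [0.5265, -0.1256, 0.1191]
tool_rot: [3.141, -0.006, 0.167]
force: [0.3, -0.3, 0.1]
grip_width: 0.043
```

```bash
python3 - <<'E'
from h import *
from workcell import bot
s=bot.observe();print(s["position"],np.degrees(s["tool_rot"]),s["force"],s["moment"],s["grip_width"])
S=grab("side",10);crop(S,290,140,420,260,6,"s10.png")
E
```

```text
[ 0.52647817 -0.1255803   0.11905601] [179.96432269  -0.33063879   9.55223853] [ 0.32935328 -0.27772923  0.06301699] [-0.01717417  0.03116847 -0.05916365] 0.042963860878103645
```

View pics/s10.png

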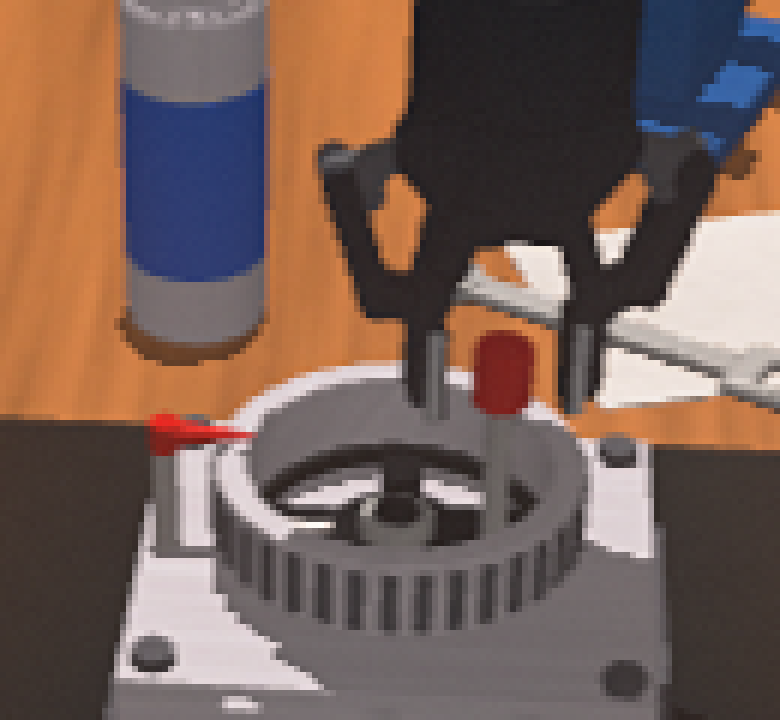

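jog_arm(
  increments=[
    {"x": 0,"y": 0,"z": -3,"wx": 0,"wy": 0,"wz": 0,"claw": 50},
    {"x": 0,"y": 0,"z": -7,"wx": 0,"wy": 0,"wz": 0,"claw": 50},
    {"x": 0,"y": 0,"z": -11,"wx": 0,"wy": 0,"wz": 0,"claw": 50},
    {"x": 0,"y": -5,"z": -12,"wx": 0,"wy": 0,"wz": 0,"claw": 50},
    {"x": 0,"y": -11,"z": -13,"wx": 0,"wy": 0,"wz": 0,"claw": 50},
    {"x": 0,"y": -17,"z": -14,"wx": 0,"wy": 0,"wz": 0,"claw": 50},
    {"x": 0,"y": -23,"z": -14,"wx": 0,"wy": 0,"wz": 0,"claw": 50},
    {"x": 0,"y": -29,"z": -14,"wx": 0,"wy": 0,"wz": 0,"claw": 50},
    {"x": 0,"y": -29,"z": -14,"wx": 0,"wy": 0,"wz": 0,"claw": 50},
  ],
)

```text
clock: 17.55
position: [0.4764, 0.1649, 0.2587]
tool_rot: [-3.141, -0.006, 0.173]
force: [0.2, -0.9, -0.6]
grip_width: 0.0426
```

```bash
python3 - <<'E'
from h import *
S=grab("side",11);crop(S,290,140,420,260,6,"s11.png")
T=grab("top",11);crop(T,310,220,415,330,5,"t11.png");cv2.imwrite("pics/t11f.png",T["pixels"][...,::-1])
markang(T,250,261,359,367)
k,l,st,c=cv2.connectedComponentsWithStats(red(T)[220:330,310:415]);k2,l2,st2,c2=cv2.connectedComponentsWithStats(red(S)[140:260,290:420])
print(st,c);print(st2,c2)
i=[j for j in range(1,k) if c[j][1]>40];j2=[j for j in range(1,k2) if c2[j][0]>60]
a=c[max(i,key=lambda j:st[j,4])]+[310,220];b=c2[max(j2,key=lambda j:st2[j,4])]+[290,140];print(a,b,tri(T,a,S,b))
E
```

```text
line dir 0.023328185230509987 mean [ 0.60238377 -0.12848197  0.064     ] about axis -0.6672585797633721
[[    0     0   105   110 11522]
 [   52    14     2     7     9]
 [   50    67     4     9    19]] [[52.00121507 54.50199618]
 [52.66666667 16.66666667]
 [50.94736842 71.21052632]]
[[    0     0   130   120 15484]
 [   79    55     7    14    66]
 [   25    69    15     7    50]] [[64.54088091 59.44710669]
 [81.5        62.42424242]
 [29.4        72.02      ]]
[360.94736842 291.21052632] [371.5        202.42424242] (array([ 0.52780381, -0.11990888,  0.13592828]), np.float64(0.006003830157518077))
```

View pics/s11.png

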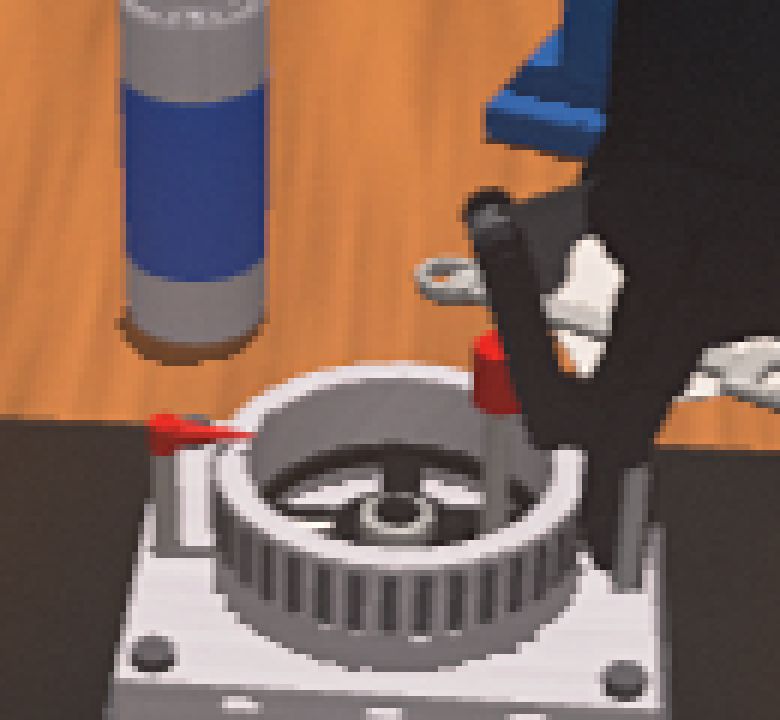

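View pics/t11f.png

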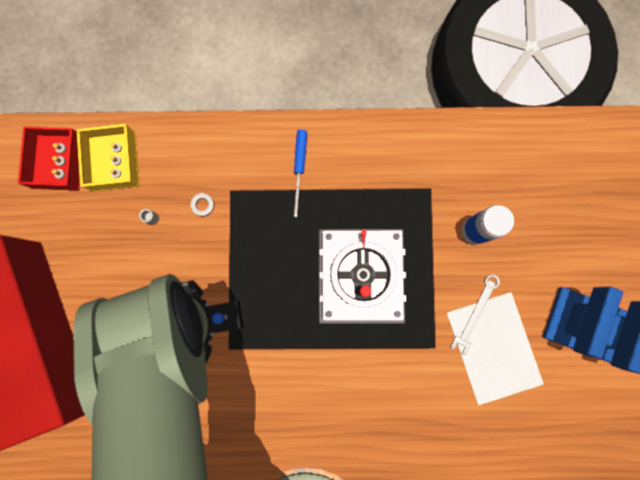

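View pics/t11.png

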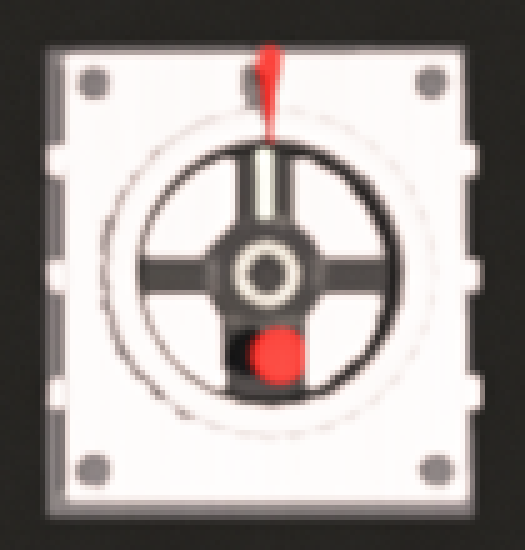

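```bash
python3 - <<'E'
from workcell import bot
print(bot.observe()["force"]);print(bot.job_done())
E
```

```text
[-0.01540414 -0.67481148 -0.41160822]
the job is handed in; nothing more can be done
None
```

I turned the pulley to the mark, put the red pin fully home against its stop, and handed the job in at about 17.6 s of robot time.

**Pulley:** I gripped it by the rim and turned it until the white mark faced the red pointer. I then backed the rim off by the lag of about 7.8° and let go, so it would not spring back. After release, and again at the end, the mark stood about 0.2° from the pointer direction; the hub had not moved.

**Pin:** I took the red pin from the rack and lowered it through the hub's hole into the bore. It met the plunger at about 7 N and pressed it down about 9 to 10 mm. The force then rose to 16 N and 23 N within about 1 mm, which is the firm stop. The highest reading was 22.9 N, under the 25 N limit. I eased off before opening the gripper.

**Last checks:**
- **Pin height:** From the arm's position, the head centre sits about 134 mm above the bench. The head's shift in the side view agrees with that.
- **Camera check that failed:** The final two-camera position of the head was unreliable, with a 6 mm mismatch between the rays. The gripper partly hid the head in the side view, so I ignored that result.
- **Camera disagreement:** The side and top cameras also differed by about 3 mm on the pulley. I relied on the top view, and the pin went in without resistance.
- **Surroundings:** In the last top view the tools, can, socket and bearing had not visibly moved. The blue pin was still in the rack, but the arm hid the yellow pin and part of the rack. The arm was clear of everything.

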